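Put the centrifuge cups back in their own rings

TASK

After cleaning, the four cups of the open centrifuge were put back in the wrong rings, and the rotor only runs balanced with each cup in its own ring. Move every cup to the ring of its own colour, so that in the end all four hang upright and fully down in their rings; you can stand a cup in the empty steel tray while you make room. Do not tip a cup over, and leave the brown bottle behind the tray where it is.

Things in the scene. Friction and masses are not known exactly. Their poses are not given: they have to be found in the camera images.
- red_cup_center (a point): round steel cup with red insert and red band, 100 mm tall, 0.13 to 0.25 kg. Flat foot 40 mm wide, taper to 52 mm at 60 mm up; there a flange 72 mm wide, 5 mm thick, that rests on the ring; above it, 65 to 100 mm up, a straight collar 56 mm wide, to grasp with the fingers just over the flange. Point: on the axis, 50 mm above the foot; z up. Starts in a ring of another colour.
- yellow_cup_center (a point): round steel cup with yellow insert and yellow band, 100 mm tall, 0.13 to 0.25 kg. Flat foot 40 mm wide, taper to 52 mm at 60 mm up; there a flange 72 mm wide, 5 mm thick, that rests on the ring; above it, 65 to 100 mm up, a straight collar 56 mm wide, to grasp with the fingers just over the flange. Point: on the axis, 50 mm above the foot; z up. Starts in a ring of another colour.
- blue_cup_center (a point): round steel cup with blue insert and blue band, 100 mm tall, 0.13 to 0.25 kg. Flat foot 40 mm wide, taper to 52 mm at 60 mm up; there a flange 72 mm wide, 5 mm thick, that rests on the ring; above it, 65 to 100 mm up, a straight collar 56 mm wide, to grasp with the fingers just over the flange. Point: on the axis, 50 mm above the foot; z up. Starts in a ring of another colour.
- green_cup_center (a point): round steel cup with green insert and green band, 100 mm tall, 0.13 to 0.25 kg. Flat foot 40 mm wide, taper to 52 mm at 60 mm up; there a flange 72 mm wide, 5 mm thick, that rests on the ring; above it, 65 to 100 mm up, a straight collar 56 mm wide, to grasp with the fingers just over the flange. Point: on the axis, 50 mm above the foot; z up. Starts in a ring of another colour.
- red_ring_top (a point): flat red ring of the rotor, fixed, in the open centrifuge; 87 mm outside, hole 61 mm, 10 mm thick; the four rings sit at 90 deg, 85 mm from the hub. Point: centre of the hole at the upper face, 115 mm above the worktop, z up. Only the cups, the hub nut (30 mm wide, 17 mm above the rings) and the open lid at the back stand higher. A cup hangs fully down when its point is 10 mm below this one.
- yellow_ring_top (a point): flat yellow ring of the rotor, fixed, in the open centrifuge; 87 mm outside, hole 61 mm, 10 mm thick; the four rings sit at 90 deg, 85 mm from the hub. Point: centre of the hole at the upper face, 115 mm above the worktop, z up. Only the cups, the hub nut (30 mm wide, 17 mm above the rings) and the open lid at the back stand higher. A cup hangs fully down when its point is 10 mm below this one.
- blue_ring_top (a point): flat blue ring of the rotor, fixed, in the open centrifuge; 87 mm outside, hole 61 mm, 10 mm thick; the four rings sit at 90 deg, 85 mm from the hub. Point: centre of the hole at the upper face, 115 mm above the worktop, z up. Only the cups, the hub nut (30 mm wide, 17 mm above the rings) and the open lid at the back stand higher. A cup hangs fully down when its point is 10 mm below this one.
- green_ring_top (a point): flat green ring of the rotor, fixed, in the open centrifuge; 87 mm outside, hole 61 mm, 10 mm thick; the four rings sit at 90 deg, 85 mm from the hub. Point: centre of the hole at the upper face, 115 mm above the worktop, z up. Only the cups, the hub nut (30 mm wide, 17 mm above the rings) and the open lid at the back stand higher. A cup hangs fully down when its point is 10 mm below this one.
- tray: empty shallow steel tray, fixed, on the worktop right of the centrifuge; 298 x 218 mm, rim 26 mm high; origin at the centre of its underside, x along its long side, z up. Its flat floor (268 x 188 mm) lies 2 mm above the worktop; a cup stands firmly on it. A wire basket hangs over the worktop's rear edge behind it.
- brown_bottle_center (a point): brown bottle with a black cap, 52 mm in diameter, 90 mm tall, standing loose behind the tray, a bystander; this point is on its axis 45 mm above its foot.
Things that resemble listed ones, but are neither listed nor needed, are in the scene too. What is shaped like the part that bears yellow_cup_center but pink is not meant.

How it is judged:
At the end, for the whole second after the job is handed in: Each of the four cups hangs in the ring of its own colour: within 10 mm of the ring's centre, flange down on the ring to 4 mm, upright to 0.1 rad, let go and at rest (horizontal distance between red_cup_center and red_ring_top below 0.01 m and z of red_cup_center in the frame of red_ring_top between -0.014 and -0.006 m and angle between each of red_cup_center, yellow_cup_center, blue_cup_center, green_cup_center's own z axis and vertical below 0.1 rad and horizontal distance between yellow_cup_center and yellow_ring_top below 0.01 m and z of yellow_cup_center in the frame of yellow_ring_top between -0.014 and -0.006 m and horizontal distance between blue_cup_center and blue_ring_top below 0.01 m and z of blue_cup_center in the frame of blue_ring_top between -0.014 and -0.006 m and horizontal distance between green_cup_center and green_ring_top below 0.01 m and z of green_cup_center in the frame of green_ring_top between -0.014 and -0.006 m and linear speed of each of red_cup, yellow_cup, blue_cup, green_cup below 0.02 m/s); the robot touches nothing.
It fails at once if a cup is tipped over (more than 0.7 rad) (angle between any of red_cup_center, yellow_cup_center, blue_cup_center, green_cup_center's own z axis and vertical above 0.7 rad).
It fails at once if the brown bottle is moved by more than 30 mm (distance of brown_bottle_center from where it was at the start of the episode above 0.03 m).
It also fails if it takes over 152 s, if anything falls off the work surface, if the arm or the gripper's body presses on something with over 40 N, if the wrist force passes 120 N, or if a joint passes its speed limit or range.

ROBOT

A 7-joint arm with a two-finger parallel gripper is mounted at the origin on a cart in front of the work surface, level with it; the furniture and walls round the work are solid. World frame = base frame: x ahead of the robot, y to its left, z up, the work surface at z = 0. Lengths are in m, angles in rad, forces in N, time in s.
With the tool pointing down it reaches from about 0.4 to 0.875 m from the base axis. Payload 19.3 kg.
Tool frame: the origin (TCP) lies midway between the tips of the shut fingers; the grasp point (between the pads) lies 19 mm behind it (bot.grip_point_offset is the distance from the TCP to the grasp point, in m); z points along the fingers, y is the direction in which the jaws open and shut (so a half turn about z gives the same grasp; the last joint's range is limited). The gripper opens to 85 mm and grips with 20 to 120 N. Pads are 22 mm wide; open, the fingers measure 114 mm over their backs; the gripper's body (76 mm by 85 mm) begins 54 mm behind the grasp point. The pads swing forward as they close: fully open they stand 13 mm farther back than shut.
Start: joints at [-1.333, 0.521, -0.036, 1.599, 0.021, 1.021, -0.113], TCP at [0.189, 0.596, 0.231] pointing down, gripper open.
Joint ranges: [-2.91, 2.91], [-0.3, 2.13], [-1.5, 1.42], [0.17, 2.43], [-1.26, 4.41], [0.16, 1.93], [-2.52, 2.52]. Speed limits (rad/s): [1.89, 1.89, 2.39, 2.39, 3.01, 3.01, 3.01].

INTERFACE

Orientations are given as [roll, pitch, yaw] about the fixed x, y, z axes, in that order (R = Rz(yaw) Ry(pitch) Rx(roll)).
In Python, from workcell import bot, viewer, workorder gives the robot as it stands.
- The arm moves only by the tool move_arm, never from a script. Its argument "plan" is a list of rows, each a list of 6 numbers: the shift along the tool's x, y, z scaled (see below), then the turn, a rotation vector about the tool's x, y, z scaled (see below). A call has 1 to 5 rows; each row shifts and turns the commanded pose from where the row before left it, along the tool's axes as they then stand; what a row does not reach is not made up. The controller multiplies each number of a shift by 0.025 m and each number of a turn by pi rad. A row lasts 1/10 s, in which the tool goes at most 50 mm and 8.59 degrees, less where a joint would pass 70% of its speed; a pose out of reach is approached as far as the arm can. A call with a number of a shift or a turn outside -1 to 1 is refused whole. A call with a gripper value outside its range is refused whole. "claw" is the closure, from -1 (fully open) to 1 (shut), so that 0 is half open, set as the call begins (left out, the last holds). The fingers move at their own pace and stop on an object; "force" is the grip in N (left out, the last holds). Time passes only in rows, so rows that do not move let the fingers close. It gives the time, the measured TCP pose, the force and the opening at its end, in the units of the state.
- bot.observe(): the state, without advancing time (a new reading comes with each control period).
- viewer.grab_frame(name): name is "scene" or "top"; returns the picture (384x512x3 uint8, red, green, blue); there is no depth.
- viewer.camera_info(name): a dict with "K" (3x3 intrinsics, pixels), "D" ([k1, k2, p1, p2, k3] as OpenCV has them; the pictures are not rectified), "R" (3x3) and "t" (3): a world point X has camera coordinates R X + t. Camera axes: x right, y down, z forward; pixel columns grow to the right and rows downward; lengths in m; the calibration is good to about 2 mm. A picture is of the moment at which its call begins. camera_info takes no time and is no camera call.
- workorder.job_done(): hands the job in, once; it reports no verdict.
The state is a dict: "clock": time; "qpos": joint angles; "qd": joint speeds; "joint_efforts": joint torques, N m; "position": TCP position; "tool_rot": TCP orientation; "force": force on the tool from outside, world axes, zero at the start; "moment": the same for the moment, N m; "grip_width": finger opening in m.
Only numpy, scipy, OpenCV 4.12 (cv2) and the standard library are available. Lean on these libraries where they do the work, as an engineer would, in place of code of your own. Each camera call takes 0.05 s, during which the arm holds its last target.

## Working session

There is one attempt and no reset: what is moved stays moved. The work goes in short steps, Python scripts to look and compute and a tool call to move; the robot and the scene stay as the last step left them, time stands still between calls to the robot, and variables do not carry over. Pictures are saved under pics/ and viewed, and the job is handed in when it is done.

Besides the shell and the picture viewer there is one more tool, called after "Request:" in YAML: its name, and indented under it one key for each argument. move_arm: Moves the arm, as the interface text tells. Shifts and turns lie within -1 to 1; 1 stands for 0.025 m of shift or pi rad of turn. Its arguments: {"type":"object","properties":{"plan":{"type":"array","items":{"type":"array","items":{"type":"number"}}},"claw":{"type":"number"},"force":{"type":"number"}},"required":["plan"]}

```bash
mkdir -p pics; ls; python3 - <<'E'
from workcell import bot, viewer
import cv2,numpy as np
np.set_printoptions(precision=4,suppress=True)
for n in("scene","top"):
    f=viewer.grab_frame(n); cv2.imwrite(f"pics/{n}0.png",f[:,:,::-1])
    c=viewer.camera_info(n); print(n,c["K"],c["D"],c["R"],c["t"], -np.array(c["R"]).T@np.array(c["t"]))
print(bot.observe(), bot.grip_point_offset)
E
```

```text
pics
scene [[359.9121   0.     260.7639]
 [  0.     359.9121 192.1249]
 [  0.       0.       1.    ]] [-0.0598  0.      0.      0.      0.    ] [[-0.8403 -0.5421  0.0076]
 [-0.4163  0.6361 -0.6497]
 [ 0.3473 -0.5491 -0.7602]] [0.4906 0.2685 0.8342] [0.2343 0.5532 0.8048]
top [[361.0726   0.     254.7966]
 [  0.     361.0726 189.4784]
 [  0.       0.       1.    ]] [0.0368 0.     0.     0.     0.    ] [[-0.0182 -0.9998  0.0071]
 [-0.9811  0.0165 -0.193 ]
 [ 0.1929 -0.0105 -0.9812]] [0.0305 0.5576 1.0644] [0.3423 0.0324 1.1518]
{'clock': 0.1, 'qpos': array([-1.3332,  0.522 , -0.0363,  1.5999,  0.0212,  1.0211, -0.1128]), 'qd': array([ 0.0004, -0.0027, -0.001 , -0.0004, -0.0012, -0.0001,  0.0011]), 'joint_efforts': array([  0.0025, -92.8479,   1.9836, -37.054 ,   0.0181,   0.0051,
         0.    ]), 'position': array([0.1893, 0.5953, 0.2308]), 'tool_rot': array([-3.1405,  0.0001,  2.8338]), 'force': array([-0.3265, -0.672 ,  0.7206]), 'moment': array([-0.003 , -0.0606, -0.0352]), 'grip_width': 0.08523920567165481} 0.0187
```

View pics/scene0.png

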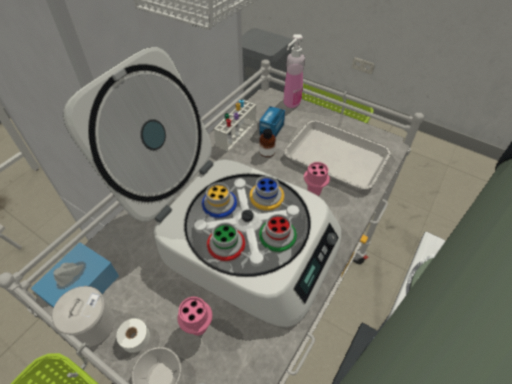

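View pics/top0.png

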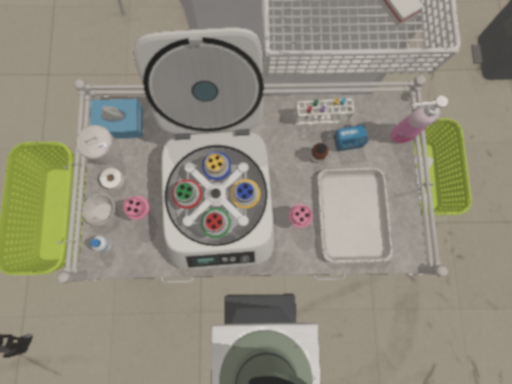

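The cups and rings pair up like this in the top view:

| Cup | Pixel | Sits in ring |
|---|---|---|
| Yellow | (216,163) | Blue |
| Green | (186,193) | Red |
| Red | (214,221) | Green |
| Blue | (245,192) | Yellow |

Pink lookalike cups stand at (135,207) and (301,216). The tray is at about (354,215) and the brown bottle at (320,151), next to a blue bottle at (350,137). This comes to two swaps. Next I'll measure and check the choice in a close crop.

```bash
cat > h.py <<'E'
import cv2,numpy as np
from workcell import bot, viewer
np.set_printoptions(precision=4,suppress=True)
def cast(n,uv,z):
    c=viewer.camera_info(n);K,D,R,t=[np.array(c[k],float) for k in("K","D","R","t")]
    p=cv2.undistortPoints(np.array(uv,float).reshape(-1,1,2),K,D).reshape(-1,2)
    d=np.c_[p,np.ones(len(p))]@R; o=-R.T@t
    return o+d*((z-o[2])/d[:,2])[:,None]
def proj(n,X):
    c=viewer.camera_info(n);K,D,R,t=[np.array(c[k],float) for k in("K","D","R","t")]
    return cv2.projectPoints(np.array(X,float).reshape(-1,1,3),cv2.Rodrigues(R)[0],t,K,D)[0].reshape(-1,2)
HUE=dict(red=[(0,7),(172,180)],yellow=[(18,30)],blue=[(108,125)],green=[(60,85)])
def mask(img,c):
    h=cv2.cvtColor(img,cv2.COLOR_RGB2HSV).astype(int)
    m=np.zeros(h.shape[:2],bool)
    for a,b in HUE[c]: m|=(h[...,0]>=a)&(h[...,0]<=b)
    return (m&(h[...,1]>90)&(h[...,2]>50)).astype(np.uint8)
E
python3 - <<'E'
from h import *
for n,(x0,y0,x1,y1) in dict(scene=(170,150,340,280),top=(150,130,400,270)).items():
    f=cv2.cvtColor(cv2.imread(f"pics/{n}0.png"),cv2.COLOR_BGR2RGB)
    s=3 if n=="top" else 4.5
    cv2.imwrite(f"pics/{n}0crop.png",cv2.resize(f[y0:y1,x0:x1,::-1],None,fx=s,fy=s,interpolation=cv2.INTER_CUBIC))
    for c in HUE:
        k,l,st,ce=cv2.connectedComponentsWithStats(mask(f,c))
        for i in range(1,k):
            x,y,w,h,a=st[i]
            if a>15 and x>=x0 and x+w<=x1 and y>=y0 and y+h<=y1: print(n,c,st[i],ce[i])
E
```

```text
scene red [305 163  24  32 537] [316.365  177.1471]
scene red [268 216  22  18 261] [278.1992 224.2107]
scene red [206 231  40  30 291] [226.4021 249.9038]
scene red [267 233  22   7  45] [277.5556 237.2222]
scene yellow [208 185  20  15 226] [217.3319 191.8053]
scene yellow [249 186  36  25 268] [265.9888 200.8694]
scene yellow [208 199  22   8  61] [218.623 203.623]
scene blue [257 178  20  14 180] [266.8111 184.3   ]
scene blue [202 192  35  26 207] [220.256 208.715]
scene blue [258 194  18   5  32] [266.3438 196.625 ]
scene green [214 225  21  17 220] [224.3909 233.0045]
scene green [259 224  38  28 209] [277.134  241.7129]
scene green [219 243  17   6  17] [227.     246.7647]
top red [172 179  30  30 156] [189.5641 196.4359]
top red [206 213  16  17 213] [213.5305 221.0235]
top yellow [207 154  17  17 209] [214.7273 161.8756]
top yellow [230 179  31  30 210] [245.5333 193.8714]
top blue [205 167  25  13  60] [218.6167 175.5   ]
top blue [237 184  16  15 161] [244.4534 190.8944]
top green [177 184  15  15 121] [183.8347 190.876 ]
```

View pics/scene0crop.png

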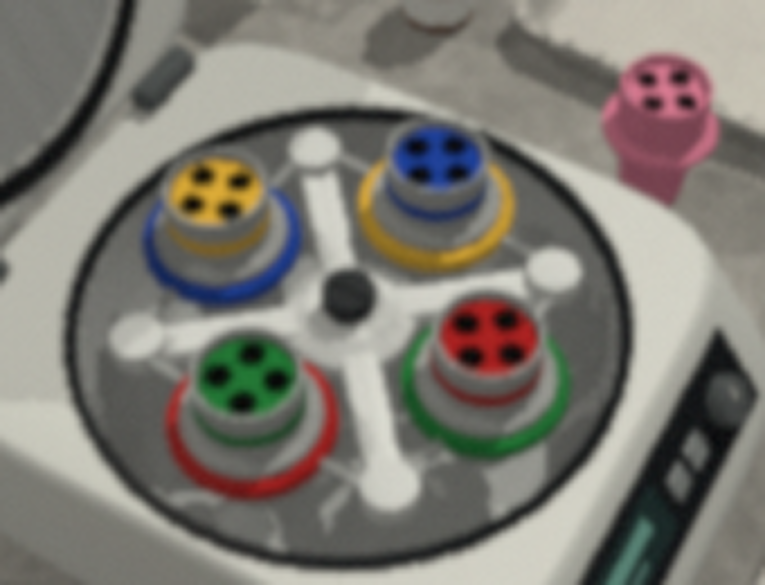

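View pics/top0crop.png

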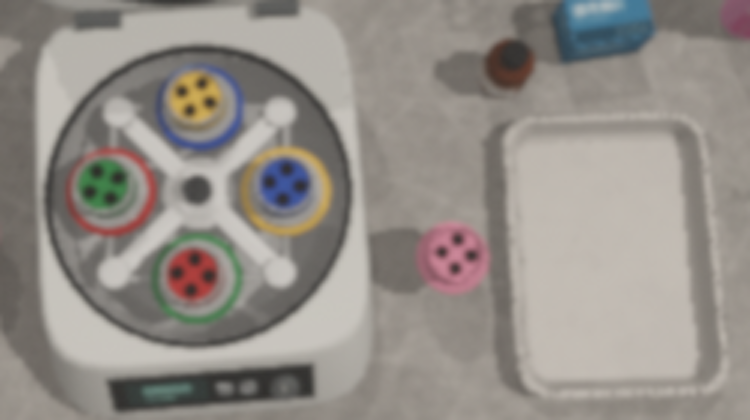

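```bash
cat > meas.py <<'E'
from h import *
from scipy.optimize import least_squares
def circ(P,r=None,fix=False):
    P=P[:,:2]; c=P.mean(0)
    if fix: s=least_squares(lambda q:np.hypot(*(P-q[:2]).T)-r,c,loss="soft_l1",f_scale=.002)
    else: s=least_squares(lambda q:np.hypot(*(P-q[:2]).T)-q[2],[*c,.025],loss="soft_l1",f_scale=.002)
    return s.x,np.abs(s.fun).mean()
def hullpts(m):
    # subpixel-ish: hull of mask pixels centres grown by half pixel
    cs=cv2.findContours(m,cv2.RETR_EXTERNAL,cv2.CHAIN_APPROX_NONE)[0]
    p=cv2.convexHull(np.vstack(cs)).reshape(-1,2).astype(float)
    return p
if __name__=="__main__":
    ringpairs=dict(red="green",yellow="blue",blue="yellow",green="red") # ring->cup in it
    exp={}
    for n,(x0,y0,x1,y1) in dict(scene=(195,160,300,270),top=(165,140,265,245)).items():
        f=cv2.cvtColor(cv2.imread(f"pics/{n}0.png"),cv2.COLOR_BGR2RGB)
        for c in HUE:
            m=mask(f,c)
            if n=="top" and c in("blue","green"):
                h=cv2.cvtColor(f,cv2.COLOR_RGB2HSV); m=((h[...,0]>=HUE[c][0][0]-(0 if c=="green" else 3))&(h[...,0]<=HUE[c][0][1]+5)&(h[...,1]>70)&(h[...,2]>40)).astype(np.uint8)
            z=np.zeros_like(m); z[y0:y1,x0:x1]=m[y0:y1,x0:x1]; m=z
            k,l,st,ce=cv2.connectedComponentsWithStats(m)
            # separate ring/cup by distance: collect comps, the insert is compact
            comps=[i for i in range(1,k) if st[i][4]>8]
            ins=max(comps,key=lambda i:st[i][4]/(st[i][2]*st[i][3])*(st[i][4]>90))
            ip=circ(cast(n,hullpts((l==ins).astype(np.uint8)),.155))
            print(n,c,"insert",ip[0],round(ip[1],4))
            rm=[i for i in comps if i!=ins and np.hypot(*(ce[i]-ce[ins]))>20]
            if rm:
                rp=circ(cast(n,hullpts(np.isin(l,rm).astype(np.uint8)),.115),.0435,True)
                rf=circ(cast(n,hullpts(np.isin(l,rm).astype(np.uint8)),.115))
                print("    ring",rp[0],round(rp[1],4),"free",rf[0],round(rf[1],4))
E
python3 meas.py
```

```text
scene red insert [0.4483 0.1411 0.0232] 0.0006
    ring [0.5334 0.2254] 0.0006 free [0.5336 0.2253 0.0438] 0.0005
scene yellow insert [0.6179 0.1393 0.0235] 0.0003
    ring [0.5316 0.0577] 0.0013 free [0.532  0.0564 0.0451] 0.0007
scene blue insert [0.5323 0.0553 0.0223] 0.0006
    ring [0.617  0.1394] 0.0009 free [0.6171 0.1393 0.0438] 0.0009
scene green insert [0.534  0.225  0.0222] 0.0005
    ring [0.4485 0.141 ] 0.0008 free [0.4482 0.1414 0.0428] 0.0005
top red insert [0.4514 0.1372 0.0231] 0.0002
    ring [0.5377 0.2202] 0.0004 free [0.5377 0.2201 0.0433] 0.0003
top yellow insert [0.6204 0.1345 0.0234] 0.0004
    ring [0.5356 0.0502] 0.0005 free [0.5356 0.0502 0.0438] 0.0004
top blue insert [0.5349 0.0513 0.0227] 0.0004
    ring [0.6212 0.1342] 0.0012 free [0.6206 0.1333 0.0421] 0.0005
top green insert [0.5373 0.2204 0.0211] 0.0007
    ring [0.4524 0.1404] 0.0012 free [0.4525 0.1372 0.0411] 0.0005
```

Colours are confirmed in the crop. Both cameras fit the 87 mm rings and the 85 mm spacing well. They differ by about 4 mm in absolute position, so I'll use the average of the two: hub at (0.535, 0.138). Next I'll locate the tray, square the tool to yaw = π and move above the red cup.

```bash
python3 - <<'E'
from h import *
print("tray corners", cast("top",[(320,170),(384,168),(390,261),(324,262)],.026)[:,:2])
print("bottle",cast("top",[(320,151)],.09), "pink",cast("top",[(301,216)],.1))
E
```

```text
tray corners [[ 0.6238 -0.1901]
 [ 0.6269 -0.3953]
 [ 0.3346 -0.3875]
 [ 0.3345 -0.1867]]
bottle [[ 0.6677 -0.1806  0.09  ]] pink [[ 0.4677 -0.1125  0.1   ]]
```

Request:
move_arm:
  plan:
    - [0, 0, -0.8, 0, 0, -0.033]
    - [0, 0, -0.8, 0, 0, -0.033]
    - [0, 0, -0.8, 0, 0, -0.032]
    - [0, 0, 0, 0, 0, 0]
  claw: -1
  force: 50

```text
clock: 0.5
position: [0.1897, 0.5964, 0.2936]
tool_rot: [3.139, 0.001, -3.138]
force: [-0.2, 1.3, -0.0]
grip_width: 0.0854
```

Request:
move_arm:
  plan:
    - [-0.55, -0.96, 0, 0, 0, 0]
    - [-0.55, -0.96, 0, 0, 0, 0]
    - [-0.55, -0.96, 0, 0, 0, 0]
    - [-0.55, -0.96, 0, 0, 0, 0]
    - [-0.55, -0.96, 0, 0, 0, 0]

```text
clock: 1.0
position: [0.2585, 0.4743, 0.2906]
tool_rot: [-3.141, -0.0, 3.14]
force: [0.1, 0.3, -0.5]
grip_width: 0.0856
```

Request:
move_arm:
  plan:
    - [-0.55, -0.96, 0, 0, 0, 0]
    - [-0.55, -0.96, 0, 0, 0, 0]
    - [-0.55, -0.96, 0, 0, 0, 0]
    - [-0.55, -0.96, 0, 0, 0, 0]
    - [-0.55, -0.96, 0, 0, 0, 0]

```text
clock: 1.5
position: [0.3272, 0.3544, 0.2908]
tool_rot: [-3.141, -0.0, 3.14]
force: [0.4, 0.4, 0.4]
grip_width: 0.0855
```

Request:
move_arm:
  plan:
    - [-0.55, -0.96, 0, 0, 0, 0]
    - [-0.55, -0.96, 0, 0, 0, 0]
    - [-0.55, -0.96, 0, 0, 0, 0]
    - [-0.55, -0.96, 0, 0, 0, 0]
    - [0, 0, 0, 0, 0, 0]

```text
clock: 2.0
position: [0.3832, 0.2565, 0.2909]
tool_rot: [-3.14, -0.0, 3.136]
force: [-1.1, 1.3, 0.6]
grip_width: 0.0854
```

Request:
move_arm:
  plan:
    - [-0.333, -0.59, 0, 0, 0, 0]
    - [-0.333, -0.59, 0, 0, 0, 0]
    - [-0.333, -0.59, 0, 0, 0, 0]
    - [-0.333, -0.59, 0, 0, 0, 0]
    - [0, 0, 0, 0, 0, 0]

```text
clock: 2.5
position: [0.4156, 0.1993, 0.2909]
tool_rot: [-3.141, -0.0, 3.138]
force: [0.5, 0.0, -0.2]
grip_width: 0.0851
```

```bash
python3 - <<'E'
from h import *
print(bot.observe())
E
```

```text
{'clock': 2.5, 'qpos': array([-0.6526,  0.1888,  0.0891,  1.94  , -0.0192,  1.0143,  1.0128]), 'qd': array([-0.0279, -0.0016, -0.0335, -0.0022, -0.0051,  0.0021, -0.042 ]), 'joint_efforts': array([  1.4924, -57.1102,   2.6079, -36.9065,   0.03  ,   0.0094,
         1.1589]), 'position': array([0.4156, 0.1993, 0.2909]), 'tool_rot': array([-3.1409, -0.0004,  3.1385]), 'force': array([ 0.4717,  0.0318, -0.1661]), 'moment': array([ 0.0129, -0.0716,  0.0309]), 'grip_width': 0.08509990307689794}
```

Request:
move_arm:
  plan:
    - [-0.34, -0.6, 0, 0, 0, 0]
    - [-0.34, -0.6, 0, 0, 0, 0]
    - [-0.34, -0.6, 0, 0, 0, 0]
    - [-0.34, -0.6, 0, 0, 0, 0]
    - [0, 0, 0, 0, 0, 0]

```text
clock: 3.0
position: [0.4495, 0.1398, 0.291]
tool_rot: [-3.141, -0.0, 3.139]
force: [-0.3, 0.7, -0.2]
grip_width: 0.0857
```

```bash
python3 - <<'E'
from h import *
for n,(x0,y0,x1,y1) in dict(scene=(170,100,370,250),top=(130,120,330,270)).items():
    f=viewer.grab_frame(n);cv2.imwrite(f"pics/{n}1.png",f[:,:,::-1])
    cv2.imwrite(f"pics/{n}1c.png",cv2.resize(f[y0:y1,x0:x1,::-1],None,fx=4,fy=4,interpolation=cv2.INTER_CUBIC))
print(bot.observe()["position"])
E
```

```text
[0.4488 0.1415 0.291 ]
```

View pics/scene1c.png

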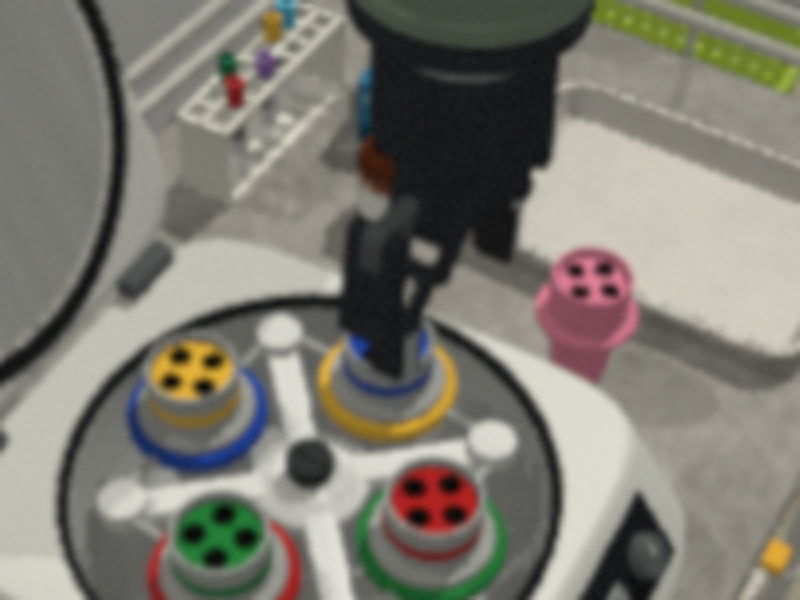

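View pics/top1c.png

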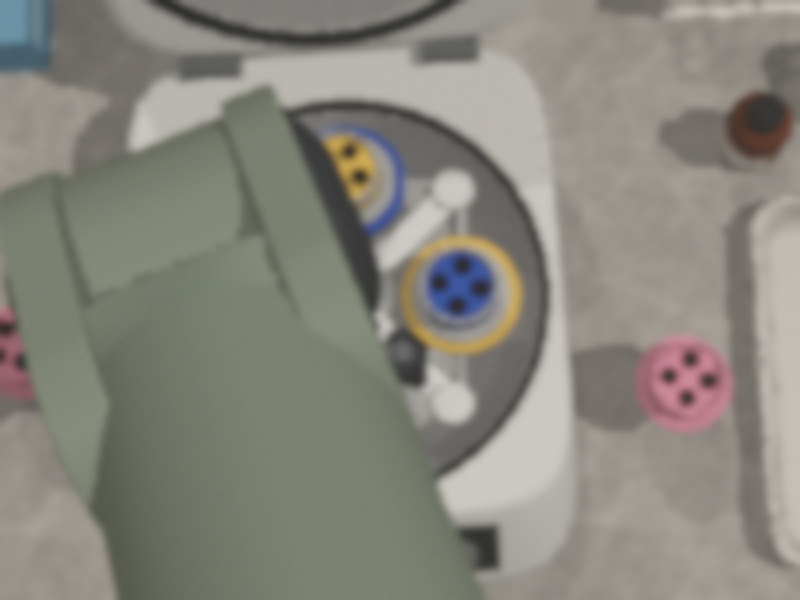

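```bash
python3 - <<'E'
from h import *
p=bot.observe()["position"]
for s in(1,-1):
  for dy in (.0425,.057):
    for dx in(-.011,.011):
      q=p+[dx,s*dy,.013]; u=proj("scene",q)[0]; print(s,dy,dx,(u-[170,100])*4)
E
```

```text
1 0.0425 -0.011 [418.7598 381.2106]
1 0.0425 0.011 [377.9045 361.1405]
1 0.057 -0.011 [401.9345 401.9167]
1 0.057 0.011 [360.7762 381.3613]
-1 0.0425 -0.011 [509.5864 269.3772]
-1 0.0425 0.011 [470.4914 251.8305]
-1 0.057 -0.011 [523.855  251.7996]
-1 0.057 0.011 [485.0558 234.6344]
```

```bash
python3 - <<'E'
from h import *
f=cv2.imread("pics/scene1.png")[140:210,245:315]
f=cv2.convertScaleAbs(f,alpha=2,beta=10)
f=cv2.resize(f,None,fx=8,fy=8,interpolation=cv2.INTER_CUBIC)
p=bot.observe()["position"]
for s in(1,-1):
  for dy in (.0425,.057):
    for dx in(-.011,.011):
      u=proj("scene",p+[dx,s*dy,.013])[0]; cv2.circle(f,tuple(np.int32((u-[245,140]+.5)*8)),3,(0,0,255),-1)
cv2.imwrite("pics/z1.png",f)
E
```

```text
(no output)
```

View pics/z1.png

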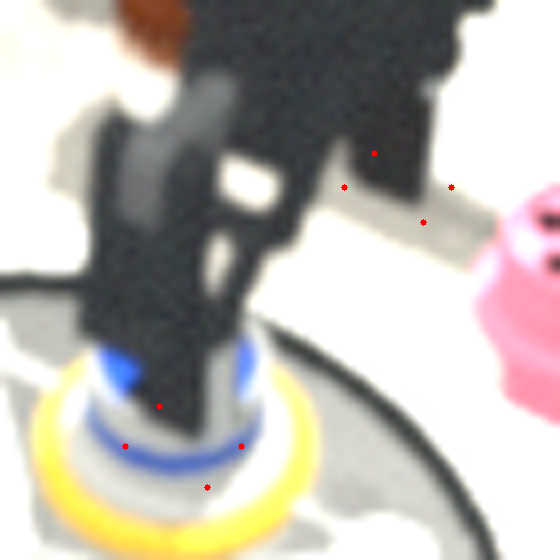

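Request:
move_arm:
  plan:
    - [0, 0, 0.9, 0, 0, 0]
    - [0, 0, 0.9, 0, 0, 0]
    - [0, 0, 0.9, 0, 0, 0]
    - [0, 0, 0.9, 0, 0, 0]
    - [0, 0, 0.8, 0, 0, 0]

```text
clock: 3.6
position: [0.4484, 0.1419, 0.1802]
tool_rot: [3.141, -0.001, -3.14]
force: [0.4, 0.5, 0.8]
grip_width: 0.0855
```

Request:
move_arm:
  plan:
    - [0, 0, 0.4, 0, 0, 0]
    - [0, 0, 0.4, 0, 0, 0]
    - [0, 0, 0, 0, 0, 0]
    - [0, 0, 0, 0, 0, 0]

```text
clock: 4.0
position: [0.4494, 0.1409, 0.1618]
tool_rot: [3.141, 0.0, -3.142]
force: [-0.2, -0.9, 0.1]
grip_width: 0.0857
```

```bash
cat > look.py <<'E'
from h import *
import sys
tag,n=sys.argv[1],sys.argv[2]; x0,y0,w,h,s=map(int,sys.argv[3:8])
f=viewer.grab_frame(n)[:,:,::-1];cv2.imwrite(f"pics/{tag}_full.png",f)
f=cv2.convertScaleAbs(np.ascontiguousarray(f[y0:y0+h,x0:x0+w]),alpha=1.5,beta=10)
cv2.imwrite(f"pics/{tag}.png",cv2.resize(f,None,fx=s,fy=s,interpolation=cv2.INTER_CUBIC))
o=bot.observe();print(o["clock"],o["position"],o["tool_rot"],o["force"],o["grip_width"])
E
python3 look.py z2 scene 230 150 100 100 6
```

```text
4.05 [0.4495 0.1409 0.1619] [3.1412 0.0008 3.1415] [ 0.6544 -0.3446  0.4991] 0.08575777381983067
```

View pics/z2.png

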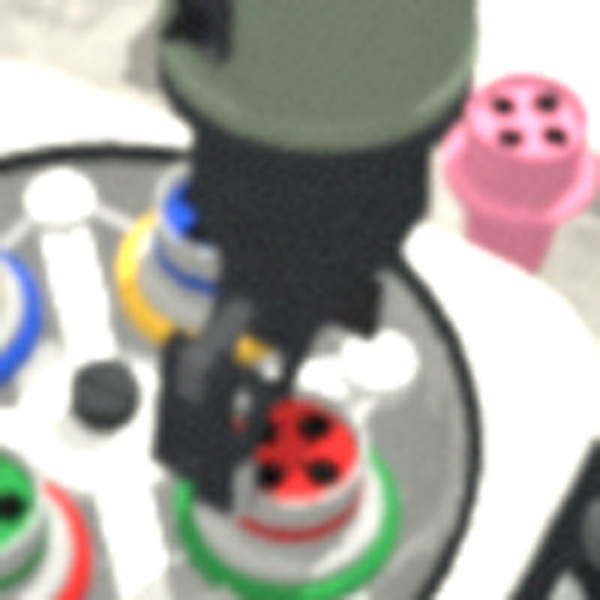

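Request:
move_arm:
  plan:
    - [0, -0.04, 0.5, 0, 0, 0]
    - [0, -0.04, 0.5, 0, 0, 0]
    - [0, 0, 0.5, 0, 0, 0]
    - [0, 0, 0, 0, 0, 0]

```text
clock: 4.45
position: [0.4489, 0.1386, 0.1234]
tool_rot: [-3.141, -0.001, 3.142]
force: [-0.7, -0.2, 0.9]
grip_width: 0.085
```

```bash
python3 look.py z3 scene 230 150 100 100 6
```

```text
4.5 [0.4492 0.1386 0.1241] [-3.1415 -0.0002  3.1415] [ 0.1536 -0.2405  0.6381] 0.08533197291795741
```

View pics/z3.png

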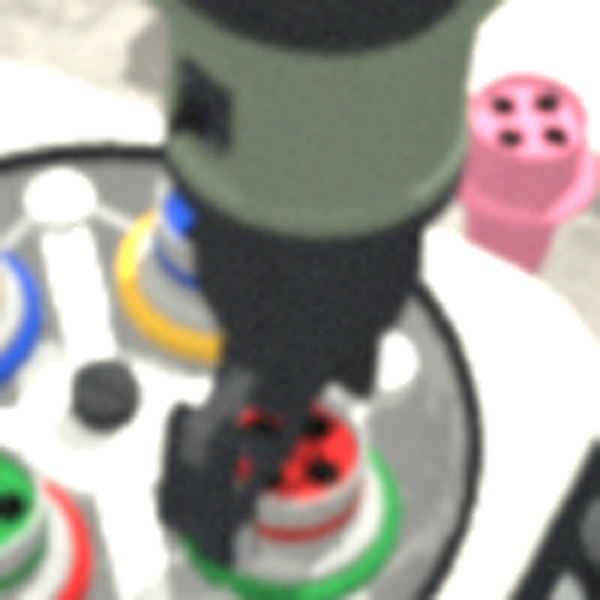

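```bash
python3 - <<'E'
from h import *
f=cv2.imread("pics/z3_full.png")[200:255,245:305]
f=cv2.convertScaleAbs(f,alpha=2.2,beta=25)
S=10
f=cv2.resize(f,None,fx=S,fy=S,interpolation=cv2.INTER_CUBIC)
p=np.array([.4492,.1386,.1241])
def d(q,c): 
  u=proj("scene",q)[0]; cv2.circle(f,tuple(np.int32((u-[245,200]+.5)*S)),3,c,-1)
for s in(1,-1):
  for dy in (.0425,.057):
    for dx in(-.011,.011):
      d(p+[dx,s*dy,.013],(0,0,255)); d(p+[dx,s*dy,.013+.04],(255,0,255))
for a in np.arange(0,6.28,.3):
  d(np.array([.4489,.1395,.155])+.028*np.array([np.cos(a),np.sin(a),0]),(0,255,255))
cv2.imwrite("pics/z3b.png",f)
E
```

```text
(no output)
```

View pics/z3b.png

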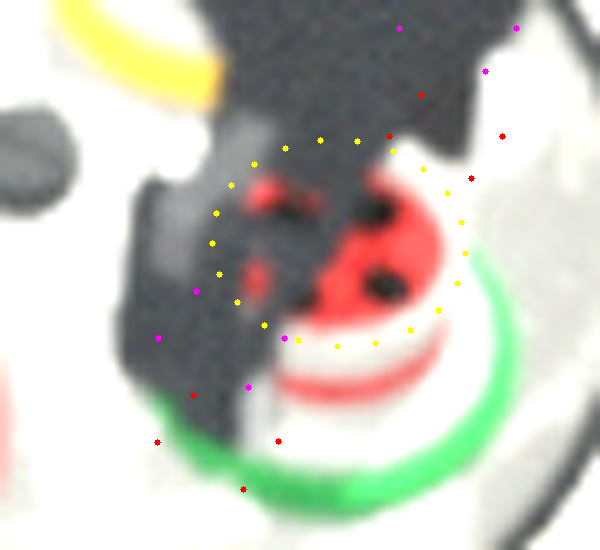

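The overlay agrees with the gripper pose to about 2 mm, and the fingers straddle the red cup's collar. Closing.

Request:
move_arm:
  plan:
    - [0, 0, 0, 0, 0, 0]
    - [0, 0, 0, 0, 0, 0]
    - [0, 0, 0, 0, 0, 0]
    - [0, 0, 0, 0, 0, 0]
    - [0, 0, 0, 0, 0, 0]
  claw: 1
  force: 40

```text
clock: 5.0
position: [0.4496, 0.1388, 0.1247]
tool_rot: [3.141, 0.001, -3.142]
force: [-2.4, -0.3, 13.4]
grip_width: 0.0552
```

```bash
python3 look.py z4 scene 230 150 100 100 6
```

```text
5.05 [0.4495 0.1388 0.1247] [ 3.141   0.0011 -3.1416] [-3.2614 -1.1342 12.0543] 0.05489503079268102
```

View pics/z4.png

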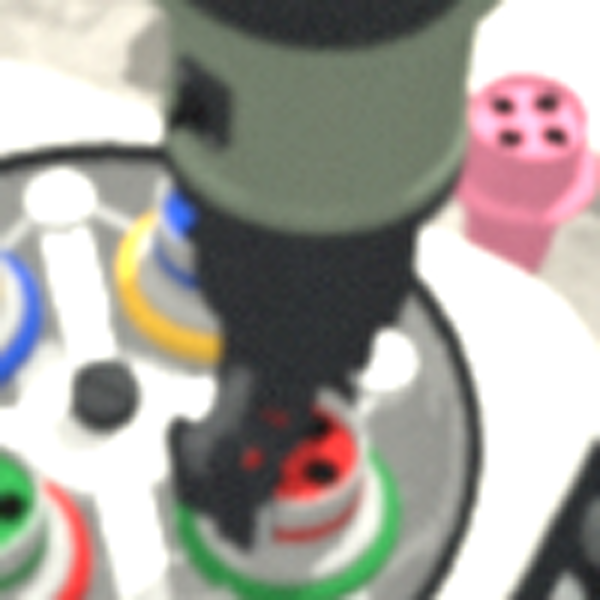

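Request:
move_arm:
  plan:
    - [0, 0, -0.3, 0, 0, 0]
    - [0, 0, -0.8, 0, 0, 0]
    - [0, 0, -1, 0, 0, 0]
    - [0, 0, -1, 0, 0, 0]
    - [0, 0, -1, 0, 0, 0]

```text
clock: 5.55
position: [0.449, 0.1385, 0.2279]
tool_rot: [3.141, 0.0, 3.142]
force: [0.6, 0.8, -1.8]
grip_width: 0.0549
```

Request:
move_arm:
  plan:
    - [0, 0, -0.7, 0, 0, 0]
    - [0, 0, -0.4, 0, 0, 0]
    - [0, 0, 0, 0, 0, 0]

```text
clock: 5.85
position: [0.4496, 0.1388, 0.2549]
tool_rot: [3.141, 0.002, -3.142]
force: [0.1, -0.0, -2.9]
grip_width: 0.0552
```

```bash
python3 look.py z5 scene 220 120 120 110 6
```

```text
5.9 [0.4492 0.1387 0.2539] [ 3.1412  0.0006 -3.1415] [ 0.0432 -0.3931 -2.1175] 0.05500445867125356
```

View pics/z5.png

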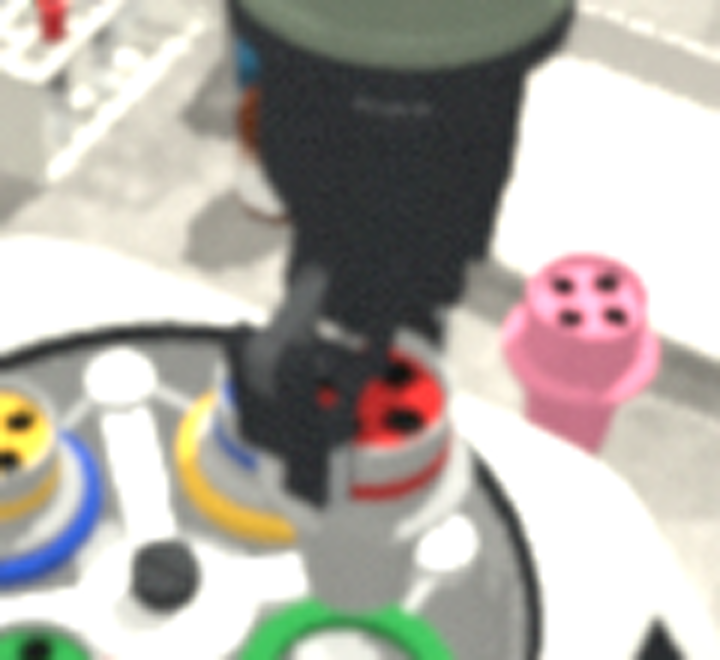

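Red is lifted and hangs straight. Next it goes to the tray.

Request:
move_arm:
  plan:
    - [0, -0.4, 0, 0, 0, 0]
    - [0, -0.8, 0, 0, 0, 0]
    - [0, -0.8, 0, 0, 0, 0]
    - [0, -0.8, 0, 0, 0, 0]
    - [0, -0.8, 0, 0, 0, 0]

```text
clock: 6.4
position: [0.4486, 0.047, 0.2529]
tool_rot: [-3.141, -0.002, 3.141]
force: [0.3, -0.0, -2.0]
grip_width: 0.0546
```

Request:
move_arm:
  plan:
    - [0, -0.8, 0, 0, 0, 0]
    - [0, -0.8, 0, 0, 0, 0]
    - [0, -0.8, 0, 0, 0, 0]
    - [0, -0.8, 0, 0, 0, 0]
    - [0, -0.8, 0, 0, 0, 0]

```text
clock: 6.9
position: [0.4484, -0.0529, 0.2529]
tool_rot: [-3.141, -0.002, 3.141]
force: [-0.3, 0.1, -1.9]
grip_width: 0.0549
```

Request:
move_arm:
  plan:
    - [0, -0.8, 0, 0, 0, 0]
    - [0, -0.8, 0, 0, 0, 0]
    - [0, -0.8, 0, 0, 0, 0]
    - [0, -0.8, 0, 0, 0, 0]
    - [0, -0.8, 0, 0, 0, 0]

```text
clock: 7.4
position: [0.4483, -0.1528, 0.2529]
tool_rot: [-3.142, -0.002, 3.141]
force: [0.2, 1.0, -2.3]
grip_width: 0.0544
```

Request:
move_arm:
  plan:
    - [0, -0.8, 0, 0, 0, 0]
    - [0, -0.8, 0, 0, 0, 0]
    - [0, -0.8, 0, 0, 0, 0]
    - [0, -0.8, 0, 0, 0, 0]
    - [0, -0.8, 0, 0, 0, 0]

```text
clock: 7.9
position: [0.4482, -0.2527, 0.2528]
tool_rot: [3.141, -0.002, 3.141]
force: [-0.3, 0.1, -2.1]
grip_width: 0.0551
```

Request:
move_arm:
  plan:
    - [0, -0.4, 0, 0, 0, 0]
    - [0, 0, 0, 0, 0, 0]

```text
clock: 8.1
position: [0.4484, -0.2625, 0.2531]
tool_rot: [-3.141, -0.001, 3.14]
force: [0.4, 0.6, -3.2]
grip_width: 0.0548
```

Request:
move_arm:
  plan:
    - [0, 0, 0.8, 0, 0, 0]
    - [0, 0, 1, 0, 0, 0]
    - [0, 0, 1, 0, 0, 0]
    - [0, 0, 1, 0, 0, 0]
    - [0, 0, 1, 0, 0, 0]

```text
clock: 8.6
position: [0.4491, -0.2602, 0.1327]
tool_rot: [3.141, -0.0, -3.14]
force: [0.7, 0.2, -2.2]
grip_width: 0.0551
```

Request:
move_arm:
  plan:
    - [0, 0, 1, 0, 0, 0]
    - [0, 0, 0.6, 0, 0, 0]
    - [0, 0, 0.4, 0, 0, 0]
    - [0, 0, 0.15, 0, 0, 0]
    - [0, 0, 0.1, 0, 0, 0]

```text
clock: 9.1
position: [0.4494, -0.2612, 0.0777]
tool_rot: [-3.142, 0.0, -3.141]
force: [-0.3, 0.2, -2.1]
grip_width: 0.055
```

```bash
python3 -c "
from h import *
for i in range(1): o=bot.observe();print(o['position'],o['force'])"
```

```text
[ 0.4494 -0.2612  0.0777] [-0.2743  0.227  -2.0502]
```

Request:
move_arm:
  plan:
    - [0, 0, 0.1, 0, 0, 0]
    - [0, 0, 0.08, 0, 0, 0]
    - [0, 0, 0, 0, 0, 0]

```text
clock: 9.4
position: [0.4493, -0.2614, 0.0732]
tool_rot: [-3.141, 0.0, -3.142]
force: [-0.9, 0.2, -0.5]
grip_width: 0.0549
```

Request:
move_arm:
  plan:
    - [0, 0, 0.08, 0, 0, 0]
    - [0, 0, 0, 0, 0, 0]

```text
clock: 9.6
position: [0.4495, -0.2615, 0.0716]
tool_rot: [-3.141, 0.001, 3.142]
force: [-2.1, 0.2, 8.4]
grip_width: 0.0543
```

Contact came at TCP z = 0.072, as expected. Opening and rising.

Request:
move_arm:
  plan:
    - [0, 0, 0, 0, 0, 0]
    - [0, 0, 0, 0, 0, 0]
    - [0, 0, 0, 0, 0, 0]
    - [0, 0, 0, 0, 0, 0]
  claw: -1

```text
clock: 10.0
position: [0.4492, -0.2614, 0.071]
tool_rot: [-3.142, 0.0, -3.142]
force: [-0.2, 0.3, -0.0]
grip_width: 0.0851
```

Request:
move_arm:
  plan:
    - [0, 0, -0.4, 0, 0, 0]
    - [0, 0, -0.8, 0, 0, 0]
    - [0, 0, -1, 0, 0, 0]
    - [0, 0, -1, 0, 0, 0]
    - [0, 0, -1, 0, 0, 0]

```text
clock: 10.5
position: [0.4491, -0.2614, 0.1778]
tool_rot: [-3.141, 0.0, 3.141]
force: [0.6, -0.1, -0.7]
grip_width: 0.0857
```

Request:
move_arm:
  plan:
    - [0, 0, -1, 0, 0, 0]
    - [0, 0, -1, 0, 0, 0]
    - [0, 0, -0.6, 0, 0, 0]
    - [0, 0, 0, 0, 0, 0]

```text
clock: 10.9
position: [0.4498, -0.2618, 0.2435]
tool_rot: [-3.14, 0.003, 3.141]
force: [0.1, -0.5, -0.4]
grip_width: 0.0852
```

```bash
python3 look.py z6 scene 180 90 220 180 3;python3 look.py z6t top 130 120 270 150 3
```

```text
10.95 [ 0.4494 -0.2615  0.2422] [-3.141   0.0019 -3.1415] [ 0.0564  0.8827 -0.0397] 0.08544176132194024
11.0 [ 0.4491 -0.2613  0.2413] [-3.1415  0.0004 -3.1415] [ 0.5857 -0.4246  0.1226] 0.08525314454047113
```

View pics/z6.png

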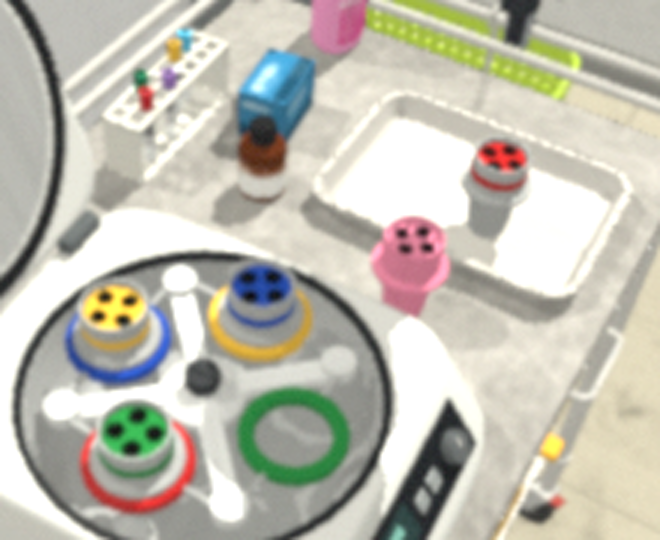

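View pics/z6t.png

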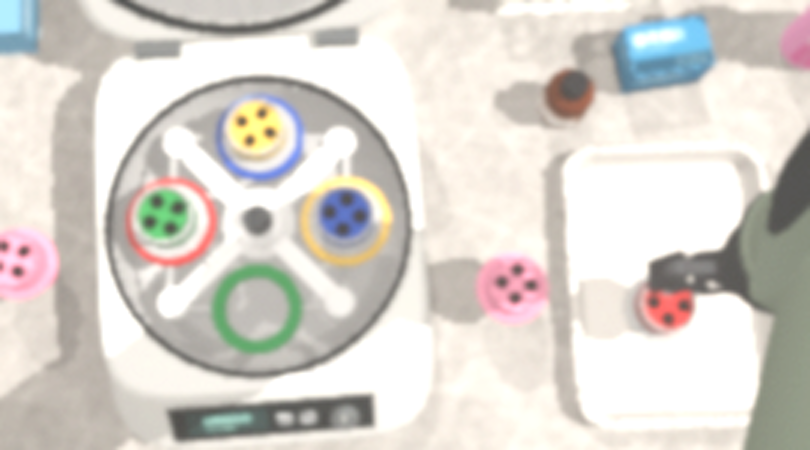

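Red stands upright in the tray at top-crop (667,308), and the green ring is empty. The arm knows this cup's y from the grip, so it calibrates the cameras against the arm.

```bash
python3 - <<'E'
from meas import *
for n,fn,box in (("scene","z6_full",(320,120,380,170)),("top","z6t_full",(335,205,370,235))):
    f=cv2.cvtColor(cv2.imread(f"pics/{fn}.png"),cv2.COLOR_BGR2RGB)
    m=mask(f,"red");z=np.zeros_like(m);x0,y0,x1,y1=box;z[y0:y1,x0:x1]=m[y0:y1,x0:x1]
    k,l,st,ce=cv2.connectedComponentsWithStats(z);i=1+st[1:,4].argmax();print(n,st[i])
    print(circ(cast(n,hullpts((l==i).astype(np.uint8)),.102)))
    print(" red at robot xy proj",proj(n,[.449,-.2613,.102]))
    m=mask(f,"green");z=np.zeros_like(m);x0,y0,x1,y1=(255,215,300,255) if n=="scene" else (195,205,235,240);z[y0:y1,x0:x1]=m[y0:y1,x0:x1]
    k,l,st,ce=cv2.connectedComponentsWithStats(z);i=1+st[1:,4].argmax()
    print(" green",st[i],circ(cast(n,hullpts((l==i).astype(np.uint8)),.115)))
E
```

```text
scene [339 137  17  10 107]
(array([ 0.4497, -0.2577,  0.0217]), np.float64(0.0010951210453646414))
 red at robot xy proj [[347.5026 140.9462]]
 green [259 220  37  32 485] (array([0.4479, 0.1415, 0.0428]), np.float64(0.00041251023642397615))
top [345 216  16  13 156]
(array([ 0.4506, -0.2612,  0.0225]), np.float64(0.0006414267655844492))
 red at robot xy proj [[352.5153 221.4865]]
 green [202 209  28  28 193] (array([0.4514, 0.1368, 0.0395]), np.float64(0.00027226694658951956))
```

Request:
move_arm:
  plan:
    - [-0.144, 0.8, 0, 0, 0, 0]
    - [-0.144, 0.8, 0, 0, 0, 0]
    - [-0.144, 0.8, 0, 0, 0, 0]
    - [-0.144, 0.8, 0, 0, 0, 0]
    - [-0.144, 0.8, 0, 0, 0, 0]

```text
clock: 11.5
position: [0.4668, -0.1605, 0.2403]
tool_rot: [3.141, -0.002, 3.142]
force: [-0.3, -0.6, -0.1]
grip_width: 0.0854
```

Request:
move_arm:
  plan:
    - [-0.144, 0.8, 0, 0, 0, 0]
    - [-0.144, 0.8, 0, 0, 0, 0]
    - [-0.144, 0.8, 0, 0, 0, 0]
    - [-0.144, 0.8, 0, 0, 0, 0]
    - [-0.144, 0.8, 0, 0, 0, 0]

```text
clock: 12.0
position: [0.4848, -0.0605, 0.2403]
tool_rot: [-3.141, -0.001, 3.142]
force: [0.4, 0.0, -0.6]
grip_width: 0.0854
```

Request:
move_arm:
  plan:
    - [-0.144, 0.8, 0, 0, 0, 0]
    - [-0.144, 0.8, 0, 0, 0, 0]
    - [-0.144, 0.8, 0, 0, 0, 0]
    - [-0.144, 0.8, 0, 0, 0, 0]
    - [-0.144, 0.8, 0, 0, 0, 0]

```text
clock: 12.5
position: [0.5028, 0.0394, 0.2403]
tool_rot: [-3.141, -0.001, -3.142]
force: [0.5, -0.0, -0.4]
grip_width: 0.0854
```

Request:
move_arm:
  plan:
    - [-0.144, 0.8, 0, 0, 0, 0]
    - [-0.144, 0.8, 0, 0, 0, 0]
    - [-0.144, 0.8, 0, 0, 0, 0]
    - [-0.144, 0.8, 0, 0, 0, 0]
    - [-0.144, 0.8, 0, 0, 0, 0]

```text
clock: 13.0
position: [0.5208, 0.1393, 0.2402]
tool_rot: [-3.141, -0.002, 3.142]
force: [0.0, 0.2, 1.2]
grip_width: 0.0856
```

Request:
move_arm:
  plan:
    - [-0.144, 0.8, 0, 0, 0, 0]
    - [-0.144, 0.8, 0, 0, 0, 0]
    - [-0.144, 0.8, 0, 0, 0, 0]
    - [-0.144, 0.8, 0, 0, 0, 0]
    - [0, 0, 0, 0, 0, 0]

```text
clock: 13.5
position: [0.5354, 0.2219, 0.2404]
tool_rot: [3.141, -0.001, -3.139]
force: [-0.8, 0.2, 0.1]
grip_width: 0.0854
```

Request:
move_arm:
  plan:
    - [0, 0, 0.8, 0, 0, 0]
    - [0, 0, 1, 0, 0, 0]
    - [0, 0, 1, 0, 0, 0]
    - [0, 0, 0.8, 0, 0, 0]
    - [0, 0, 0, 0, 0, 0]

```text
clock: 14.0
position: [0.5344, 0.218, 0.1487]
tool_rot: [-3.139, -0.004, 3.141]
force: [0.0, 0.7, 0.8]
grip_width: 0.0855
```

```bash
python3 look.py z7 scene 170 170 110 100 6
```

```text
14.05 [0.5352 0.2182 0.1503] [-3.1403 -0.0018  3.1413] [0.297  0.3155 0.9501] 0.08551122088298198
```

View pics/z7.png

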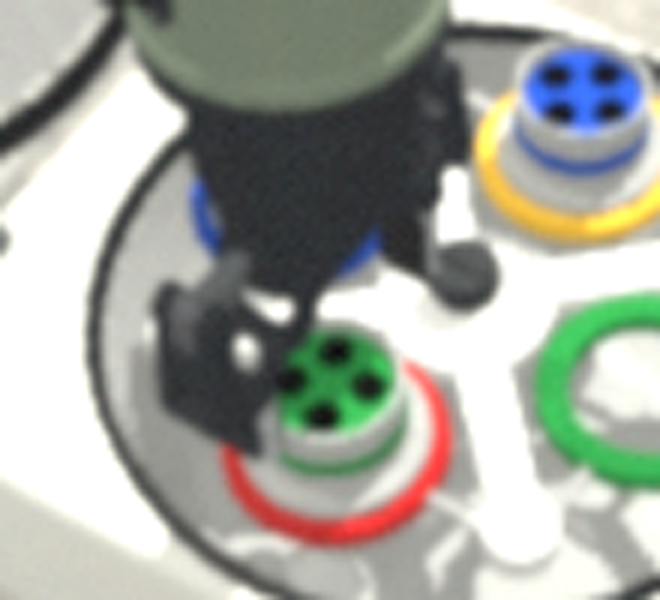

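Request:
move_arm:
  plan:
    - [0, 0.1, 0, 0, 0, 0]
    - [0, 0.06, 0.3, 0, 0, 0]
    - [0, 0, 0.4, 0, 0, 0]
    - [0, 0, 0.3, 0, 0, 0]
    - [0, 0, 0, 0, 0, 0]

```text
clock: 14.55
position: [0.535, 0.2223, 0.1248]
tool_rot: [-3.141, -0.002, -3.142]
force: [-1.4, 0.3, 0.3]
grip_width: 0.0857
```

```bash
python3 look.py z8 scene 170 170 110 100 6
```

```text
14.6 [0.5353 0.2224 0.1254] [-3.141  -0.001  -3.1415] [-0.4841  0.1387  0.2726] 0.08520563913730478
```

View pics/z8.png

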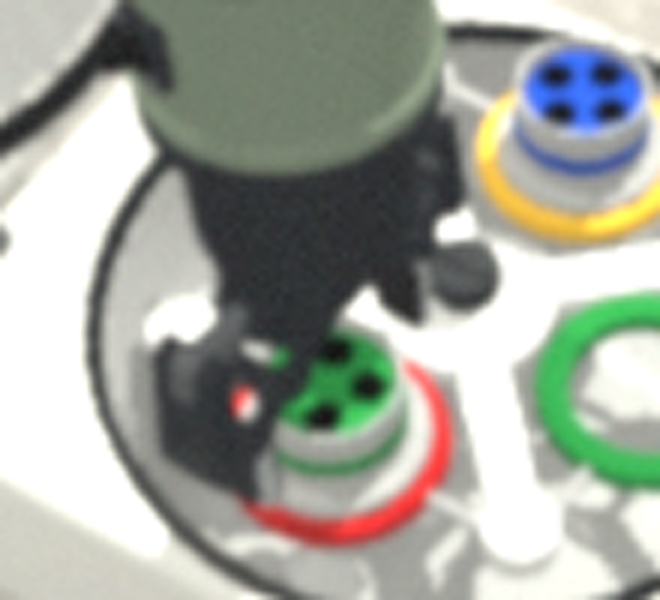

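Request:
move_arm:
  plan:
    - [0, 0, 0, 0, 0, 0]
    - [0, 0, 0, 0, 0, 0]
    - [0, 0, 0, 0, 0, 0]
    - [0, 0, 0, 0, 0, 0]
    - [0, 0, 0, 0, 0, 0]
  claw: 1

```text
clock: 15.1
position: [0.5358, 0.2226, 0.1266]
tool_rot: [3.141, 0.001, 3.142]
force: [-2.5, -1.4, 5.7]
grip_width: 0.0547
```

Request:
move_arm:
  plan:
    - [0, 0, -0.3, 0, 0, 0]
    - [0, 0, -0.8, 0, 0, 0]
    - [0, 0, -1, 0, 0, 0]
    - [0, 0, -1, 0, 0, 0]
    - [0, 0, -1, 0, 0, 0]

```text
clock: 15.6
position: [0.5355, 0.2225, 0.2301]
tool_rot: [3.142, 0.0, 3.142]
force: [-0.5, -0.3, -1.8]
grip_width: 0.0547
```

Request:
move_arm:
  plan:
    - [0, 0, -0.7, 0, 0, 0]
    - [0, 0, -0.4, 0, 0, 0]
    - [0, 0, 0, 0, 0, 0]

```text
clock: 15.9
position: [0.536, 0.2228, 0.2573]
tool_rot: [3.141, 0.002, -3.142]
force: [-0.3, 0.2, -1.0]
grip_width: 0.0548
```

Request:
move_arm:
  plan:
    - [0.573, -0.56, 0, 0, 0, 0]
    - [0.573, -0.56, 0, 0, 0, 0]
    - [0.573, -0.56, 0, 0, 0, 0]
    - [0.573, -0.56, 0, 0, 0, 0]
    - [0.573, -0.56, 0, 0, 0, 0]

```text
clock: 16.4
position: [0.4629, 0.1519, 0.2551]
tool_rot: [-3.141, -0.001, -3.141]
force: [0.5, 0.2, -1.7]
grip_width: 0.0544
```

Request:
move_arm:
  plan:
    - [0.573, -0.56, 0, 0, 0, 0]
    - [0, 0, 0, 0, 0, 0]
    - [0, 0, 0, 0, 0, 0]

```text
clock: 16.7
position: [0.4496, 0.1387, 0.2557]
tool_rot: [-3.142, -0.0, 3.142]
force: [0.5, 0.7, -1.1]
grip_width: 0.0548
```

```bash
python3 look.py z9 scene 220 120 120 110 6
```

```text
16.75 [0.4498 0.139  0.2557] [-3.1414 -0.0003 -3.1413] [ 0.0313  0.2718 -1.7119] 0.05486681375492982
```

View pics/z9.png

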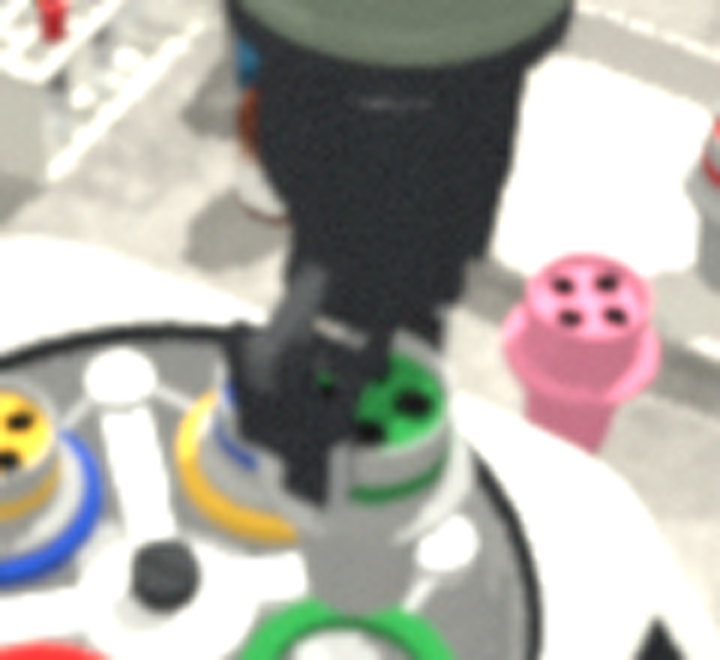

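This view matches the one taken after lifting the red cup straight up from this ring, so the green cup is aligned. Inserting.

Request:
move_arm:
  plan:
    - [0, 0, 0.6, 0, 0, 0]
    - [0, 0, 0.9, 0, 0, 0]
    - [0, 0, 0.9, 0, 0, 0]
    - [0, 0, 0.7, 0, 0, 0]
    - [0, 0, 0.6, 0, 0, 0]

```text
clock: 17.25
position: [0.4497, 0.1391, 0.1621]
tool_rot: [-3.141, -0.001, -3.141]
force: [1.1, 0.3, -1.3]
grip_width: 0.055
```

Request:
move_arm:
  plan:
    - [0, 0, 0.6, 0, 0, 0]
    - [0, 0, 0.4, 0, 0, 0]
    - [0, 0, 0.2, 0, 0, 0]
    - [0, 0, 0.1, 0, 0, 0]

```text
clock: 17.65
position: [0.4497, 0.1388, 0.1307]
tool_rot: [-3.141, -0.0, -3.141]
force: [-0.2, -0.2, -1.6]
grip_width: 0.055
```

Request:
move_arm:
  plan:
    - [0, 0, 0.1, 0, 0, 0]
    - [0, 0, 0.06, 0, 0, 0]
    - [0, 0, 0, 0, 0, 0]

```text
clock: 17.95
position: [0.4498, 0.1387, 0.1272]
tool_rot: [3.141, 0.0, -3.142]
force: [-0.2, -0.2, -1.4]
grip_width: 0.0549
```

Request:
move_arm:
  plan:
    - [0, 0, 0.06, 0, 0, 0]
    - [0, 0, 0, 0, 0, 0]

```text
clock: 18.15
position: [0.4499, 0.1387, 0.1265]
tool_rot: [3.141, 0.001, 3.142]
force: [-5.7, -1.5, 20.8]
grip_width: 0.055
```

Request:
move_arm:
  plan:
    - [0, 0, 0, 0, 0, 0]
    - [0, 0, 0, 0, 0, 0]
    - [0, 0, 0, 0, 0, 0]
    - [0, 0, 0, 0, 0, 0]
  claw: -1

```text
clock: 18.55
position: [0.4496, 0.1386, 0.1255]
tool_rot: [-3.142, -0.0, -3.142]
force: [0.6, -0.6, -0.3]
grip_width: 0.0856
```

Request:
move_arm:
  plan:
    - [0, 0, -0.5, 0, 0, 0]
    - [0, 0, -0.8, 0, 0, 0]
    - [0, 0, -0.8, 0, 0, 0]
    - [0, 0, -0.8, 0, 0, 0]
    - [0, 0, -0.4, 0, 0, 0]

```text
clock: 19.05
position: [0.45, 0.1388, 0.2094]
tool_rot: [3.141, 0.001, -3.142]
force: [0.1, -0.8, 0.2]
grip_width: 0.0855
```

Request:
move_arm:
  plan:
    - [0, -0.8, 0, 0, 0, 0]
    - [0, -0.8, 0, 0, 0, 0]
    - [0, -0.8, 0, 0, 0, 0]
    - [0, -0.8, 0, 0, 0, 0]
    - [0, -0.8, 0, 0, 0, 0]

```text
clock: 19.55
position: [0.4494, 0.0378, 0.2077]
tool_rot: [-3.141, -0.0, -3.142]
force: [0.4, 0.1, 0.0]
grip_width: 0.0855
```

Request:
move_arm:
  plan:
    - [0, -0.8, 0, 0, 0, 0]
    - [0, -0.8, 0, 0, 0, 0]
    - [0, -0.8, 0, 0, 0, 0]
    - [0, -0.8, 0, 0, 0, 0]
    - [0, -0.8, 0, 0, 0, 0]

```text
clock: 20.05
position: [0.4494, -0.0622, 0.2077]
tool_rot: [-3.142, -0.0, -3.141]
force: [0.0, 0.1, -0.3]
grip_width: 0.0855
```

Request:
move_arm:
  plan:
    - [0, -0.8, 0, 0, 0, 0]
    - [0, -0.8, 0, 0, 0, 0]
    - [0, -0.8, 0, 0, 0, 0]
    - [0, -0.8, 0, 0, 0, 0]
    - [0, -0.8, 0, 0, 0, 0]

```text
clock: 20.55
position: [0.4494, -0.1621, 0.2077]
tool_rot: [3.142, -0.001, -3.142]
force: [-0.3, -0.4, 0.4]
grip_width: 0.0855
```

Request:
move_arm:
  plan:
    - [0, -0.7, 0, 0, 0, 0]
    - [0, -0.2, 0, 0, 0, 0]
    - [0, 0, 0, 0, 0, 0]
    - [0, 0, 0, 0, 0, 0]

```text
clock: 20.95
position: [0.4496, -0.1831, 0.2078]
tool_rot: [3.141, -0.0, -3.141]
force: [0.1, -0.3, -0.1]
grip_width: 0.085
```

```bash
python3 look.py z10 scene 180 90 220 180 3
```

```text
21.0 [ 0.4497 -0.1829  0.2079] [ 3.1412 -0.0003 -3.1405] [ 0.6637  0.2033 -0.8423] 0.08531485718508204
```

View pics/z10.png

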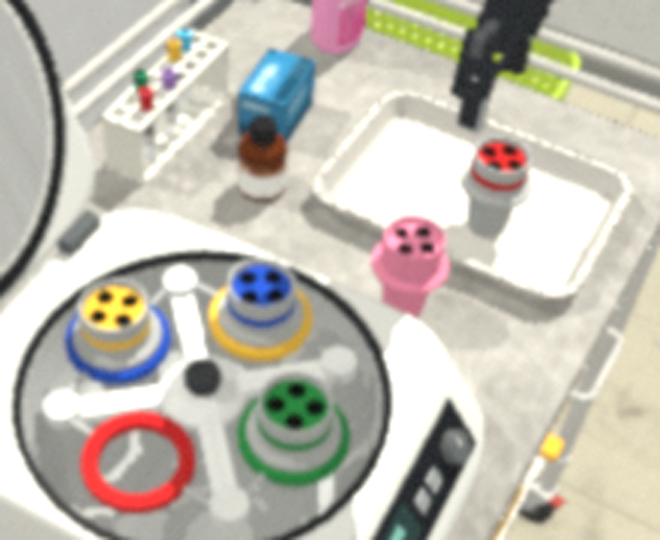

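Green is seated in its own ring. Continuing to the red cup.

Request:
move_arm:
  plan:
    - [0, -0.7, 0, 0, 0, 0]
    - [0, -0.8, 0, 0, 0, 0]
    - [0, -0.8, 0, 0, 0, 0]
    - [0, -0.64, 0, 0, 0, 0]
    - [0, -0.2, 0, 0, 0, 0]

```text
clock: 21.5
position: [0.4496, -0.263, 0.208]
tool_rot: [-3.141, -0.0, 3.141]
force: [-1.1, -0.1, -0.3]
grip_width: 0.0855
```

Request:
move_arm:
  plan:
    - [0, 0, 0.6, 0, 0, 0]
    - [0, 0, 0.9, 0, 0, 0]
    - [0, 0, 0.9, 0, 0, 0]
    - [0, 0, 0.9, 0, 0, 0]
    - [0, 0, 0, 0, 0, 0]

```text
clock: 22.0
position: [0.4487, -0.2606, 0.1235]
tool_rot: [3.14, -0.004, -3.14]
force: [0.3, -0.1, 0.6]
grip_width: 0.0854
```

Request:
move_arm:
  plan:
    - [0, 0, 0.6, 0, 0, 0]
    - [0, 0, 0.8, 0, 0, 0]
    - [0, 0, 0.5, 0, 0, 0]
    - [0, 0, 0.1, 0, 0, 0]
    - [0, 0, 0, 0, 0, 0]

```text
clock: 22.5
position: [0.4498, -0.2623, 0.0759]
tool_rot: [3.142, -0.0, -3.141]
force: [-1.0, -0.1, 0.2]
grip_width: 0.0852
```

Request:
move_arm:
  plan:
    - [0, 0, 0, 0, 0, 0]
    - [0, 0, 0, 0, 0, 0]
    - [0, 0, 0, 0, 0, 0]
    - [0, 0, 0, 0, 0, 0]
    - [0, 0, 0, 0, 0, 0]
  claw: 1

```text
clock: 23.0
position: [0.4502, -0.2625, 0.0764]
tool_rot: [-3.141, 0.001, 3.142]
force: [-1.1, 2.1, 10.5]
grip_width: 0.055
```

Request:
move_arm:
  plan:
    - [0, 0, -0.3, 0, 0, 0]
    - [0, 0, -0.8, 0, 0, 0]
    - [0, 0, -1, 0, 0, 0]
    - [0, 0, -1, 0, 0, 0]
    - [0, 0, -1, 0, 0, 0]

```text
clock: 23.5
position: [0.4494, -0.2624, 0.1796]
tool_rot: [-3.141, 0.0, 3.141]
force: [0.4, -0.5, -1.8]
grip_width: 0.0548
```

Request:
move_arm:
  plan:
    - [0, 0, -1, 0, 0, 0]
    - [0, 0, -1, 0, 0, 0]
    - [0, 0, -1, 0, 0, 0]
    - [0, 0, -0.3, 0, 0, 0]
    - [0, 0, 0, 0, 0, 0]

```text
clock: 24.0
position: [0.4499, -0.2625, 0.2615]
tool_rot: [-3.141, 0.002, -3.141]
force: [0.5, 1.1, -2.0]
grip_width: 0.0546
```

Request:
move_arm:
  plan:
    - [-0.138, 0.776, 0, 0, 0, 0]
    - [-0.138, 0.776, 0, 0, 0, 0]
    - [-0.138, 0.776, 0, 0, 0, 0]
    - [-0.138, 0.776, 0, 0, 0, 0]
    - [-0.138, 0.776, 0, 0, 0, 0]

```text
clock: 24.5
position: [0.4664, -0.1644, 0.2593]
tool_rot: [3.141, -0.002, 3.142]
force: [0.5, -0.1, -1.5]
grip_width: 0.0545
```

Request:
move_arm:
  plan:
    - [-0.138, 0.776, 0, 0, 0, 0]
    - [-0.138, 0.776, 0, 0, 0, 0]
    - [-0.138, 0.776, 0, 0, 0, 0]
    - [-0.138, 0.776, 0, 0, 0, 0]
    - [-0.138, 0.776, 0, 0, 0, 0]

```text
clock: 25.0
position: [0.4836, -0.0675, 0.2593]
tool_rot: [-3.142, -0.002, -3.142]
force: [1.1, -0.8, -2.2]
grip_width: 0.0549
```

Request:
move_arm:
  plan:
    - [-0.138, 0.776, 0, 0, 0, 0]
    - [-0.138, 0.776, 0, 0, 0, 0]
    - [-0.138, 0.776, 0, 0, 0, 0]
    - [-0.138, 0.776, 0, 0, 0, 0]
    - [-0.138, 0.776, 0, 0, 0, 0]

```text
clock: 25.5
position: [0.5008, 0.0294, 0.2593]
tool_rot: [-3.141, -0.002, -3.142]
force: [0.4, 0.5, -2.6]
grip_width: 0.0546
```

Request:
move_arm:
  plan:
    - [-0.138, 0.776, 0, 0, 0, 0]
    - [-0.138, 0.776, 0, 0, 0, 0]
    - [-0.138, 0.776, 0, 0, 0, 0]
    - [-0.138, 0.776, 0, 0, 0, 0]
    - [-0.138, 0.776, 0, 0, 0, 0]

```text
clock: 26.0
position: [0.5181, 0.1263, 0.2592]
tool_rot: [-3.141, -0.002, -3.142]
force: [-0.3, -1.3, -1.8]
grip_width: 0.0549
```

Request:
move_arm:
  plan:
    - [-0.138, 0.776, 0, 0, 0, 0]
    - [-0.138, 0.776, 0, 0, 0, 0]
    - [-0.138, 0.776, 0, 0, 0, 0]
    - [-0.138, 0.776, 0, 0, 0, 0]
    - [-0.138, 0.776, 0, 0, 0, 0]

```text
clock: 26.5
position: [0.5359, 0.2239, 0.26]
tool_rot: [-3.141, -0.001, 3.142]
force: [-0.1, -0.0, -1.2]
grip_width: 0.0546
```

Request:
move_arm:
  plan:
    - [0, 0, 0, 0, 0, 0]
    - [0, 0, 0, 0, 0, 0]
    - [0, 0, 0, 0, 0, 0]

```text
clock: 26.8
position: [0.5359, 0.2221, 0.2605]
tool_rot: [-3.141, -0.0, 3.141]
force: [0.8, -0.5, -1.8]
grip_width: 0.0543
```

Request:
move_arm:
  plan:
    - [0, 0, 0.6, 0, 0, 0]
    - [0, 0, 0.9, 0, 0, 0]
    - [0, 0, 0.9, 0, 0, 0]
    - [0, 0, 0.6, 0, 0, 0]
    - [0, 0, 0, 0, 0, 0]

```text
clock: 27.3
position: [0.5351, 0.2216, 0.184]
tool_rot: [-3.14, -0.003, 3.141]
force: [-0.1, 0.5, -1.4]
grip_width: 0.0548
```

```bash
python3 look.py z11 scene 170 160 110 110 6
```

```text
27.35 [0.5357 0.2219 0.1853] [-3.1408 -0.001   3.1408] [-0.7151 -0.2807 -1.8031] 0.054652914961652095
```

View pics/z11.png

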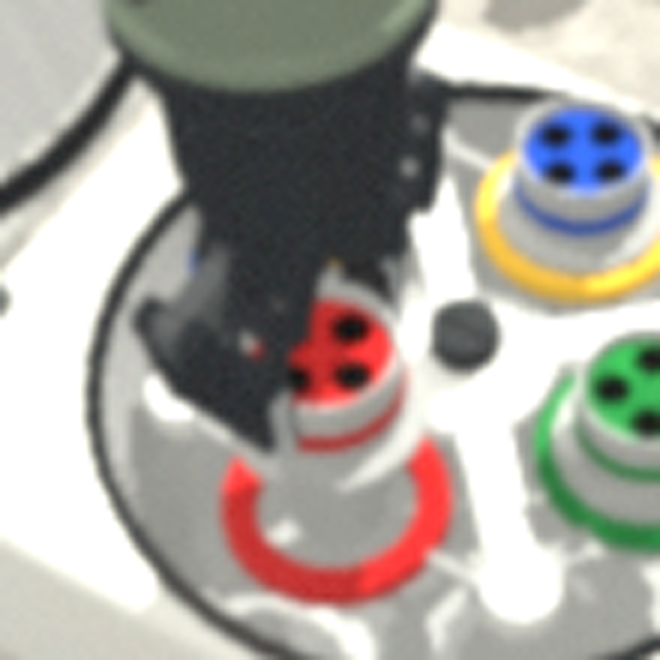

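Request:
move_arm:
  plan:
    - [0, 0, 0.5, 0, 0, 0]
    - [0, 0, 0.6, 0, 0, 0]
    - [0, 0, 0.5, 0, 0, 0]
    - [0, 0, 0.3, 0, 0, 0]
    - [0, 0, 0.1, 0, 0, 0]

```text
clock: 27.85
position: [0.5357, 0.2225, 0.1348]
tool_rot: [-3.141, -0.001, 3.142]
force: [0.0, 0.6, -1.2]
grip_width: 0.0551
```

Request:
move_arm:
  plan:
    - [0, 0, 0.1, 0, 0, 0]
    - [0, 0, 0.08, 0, 0, 0]
    - [0, 0, 0, 0, 0, 0]

```text
clock: 28.15
position: [0.536, 0.2227, 0.1311]
tool_rot: [3.142, 0.0, -3.142]
force: [-0.6, -0.6, -2.5]
grip_width: 0.0551
```

Request:
move_arm:
  plan:
    - [0, 0, 0.07, 0, 0, 0]
    - [0, 0, 0, 0, 0, 0]

```text
clock: 28.35
position: [0.5362, 0.2228, 0.1299]
tool_rot: [3.141, 0.001, -3.142]
force: [-1.7, 0.8, 4.1]
grip_width: 0.0544
```

Request:
move_arm:
  plan:
    - [0, 0, 0.05, 0, 0, 0]
    - [0, 0, 0, 0, 0, 0]

```text
clock: 28.55
position: [0.5364, 0.223, 0.1294]
tool_rot: [3.141, 0.001, -3.141]
force: [-4.7, -0.6, 17.2]
grip_width: 0.0547
```

Request:
move_arm:
  plan:
    - [0, 0, 0, 0, 0, 0]
    - [0, 0, 0, 0, 0, 0]
    - [0, 0, 0, 0, 0, 0]
    - [0, 0, 0, 0, 0, 0]
  claw: -1

```text
clock: 28.95
position: [0.5358, 0.2226, 0.128]
tool_rot: [-3.142, -0.0, -3.142]
force: [-0.3, -0.6, 0.1]
grip_width: 0.0854
```

Request:
move_arm:
  plan:
    - [0, 0, -0.5, 0, 0, 0]
    - [0, 0, -0.8, 0, 0, 0]
    - [0, 0, -0.8, 0, 0, 0]
    - [0, 0, -0.6, 0, 0, 0]
    - [0, 0, -0.2, 0, 0, 0]

```text
clock: 29.45
position: [0.5366, 0.2229, 0.2028]
tool_rot: [3.14, 0.002, 3.142]
force: [-0.2, -0.2, -0.2]
grip_width: 0.0855
```

Request:
move_arm:
  plan:
    - [0.02, -0.75, 0, 0, 0, 0]
    - [0.02, -0.75, 0, 0, 0, 0]
    - [0.02, -0.75, 0, 0, 0, 0]
    - [0.02, -0.75, 0, 0, 0, 0]
    - [0, -0.75, 0, 0, 0, 0]

```text
clock: 29.95
position: [0.5334, 0.1272, 0.2001]
tool_rot: [-3.141, -0.001, 3.141]
force: [0.3, -0.5, -0.2]
grip_width: 0.0858
```

Request:
move_arm:
  plan:
    - [0, -0.75, 0, 0, 0, 0]
    - [0, -0.75, 0, 0, 0, 0]
    - [0, -0.75, 0, 0, 0, 0]
    - [0, -0.75, 0, 0, 0, 0]
    - [0, 0, 0, 0, 0, 0]

```text
clock: 30.45
position: [0.5334, 0.0505, 0.2003]
tool_rot: [-3.14, -0.001, 3.138]
force: [-0.4, 0.4, -0.2]
grip_width: 0.085
```

```bash
python3 look.py z12 scene 180 130 140 140 4
```

```text
30.5 [0.5335 0.0522 0.2003] [-3.141  -0.0006  3.1392] [-0.4141  0.8971 -0.7509] 0.08555291111729463
```

View pics/z12.png

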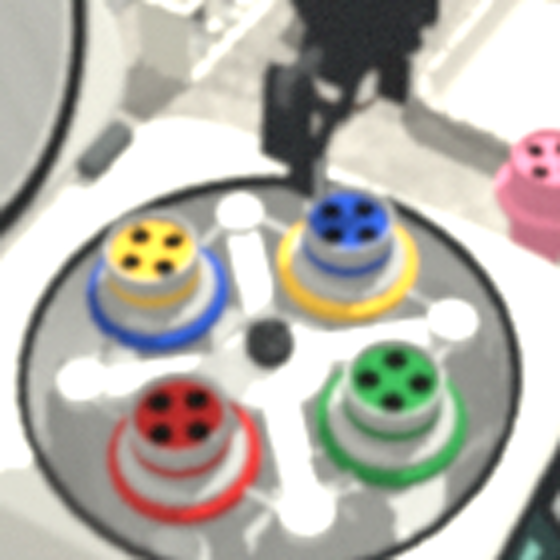

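Red and green both hang in their own rings. Blue comes next.

Request:
move_arm:
  plan:
    - [0, 0, 0.6, 0, 0, 0]
    - [0, 0, 0.9, 0, 0, 0]
    - [0, 0, 0.7, 0, 0, 0]
    - [0, 0, 0.4, 0, 0, 0]
    - [0, 0, 0, 0, 0, 0]

```text
clock: 31.0
position: [0.5332, 0.0541, 0.1344]
tool_rot: [-3.141, -0.002, -3.141]
force: [0.3, -0.1, 0.4]
grip_width: 0.0855
```

```bash
python3 look.py z13 scene 210 120 110 110 6
```

```text
31.05 [0.5337 0.054  0.1354] [-3.1414 -0.0008 -3.1413] [-0.1658 -0.6103  1.2111] 0.08532644364719388
```

View pics/z13.png

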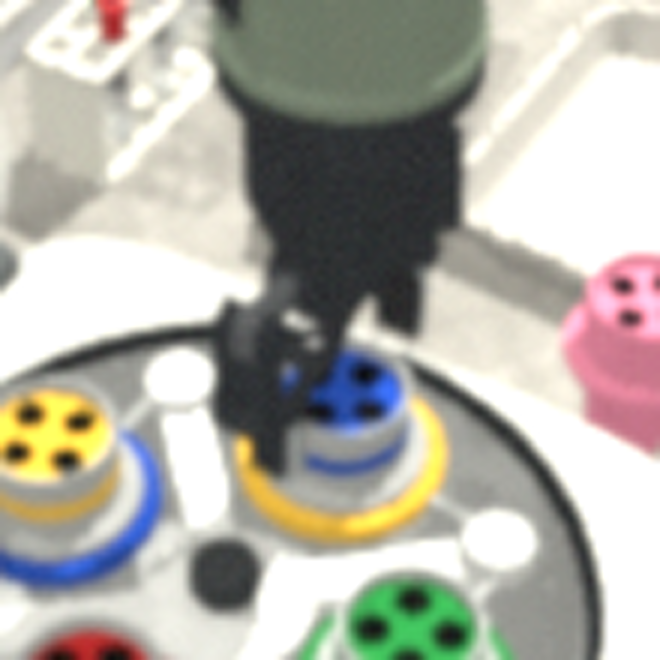

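Request:
move_arm:
  plan:
    - [0, -0.03, 0.2, 0, 0, 0]
    - [0, 0, 0.18, 0, 0, 0]
    - [0, 0, 0, 0, 0, 0]

```text
clock: 31.35
position: [0.5338, 0.0531, 0.1258]
tool_rot: [-3.142, -0.0, -3.142]
force: [0.1, -0.1, -0.7]
grip_width: 0.0855
```

Request:
move_arm:
  plan:
    - [0, 0, 0, 0, 0, 0]
    - [0, 0, 0, 0, 0, 0]
    - [0, 0, 0, 0, 0, 0]
    - [0, 0, 0, 0, 0, 0]
    - [0, 0, 0, 0, 0, 0]
  claw: 1

```text
clock: 31.85
position: [0.534, 0.0531, 0.1265]
tool_rot: [3.141, 0.0, 3.142]
force: [-2.1, 0.2, 7.3]
grip_width: 0.0549
```

Request:
move_arm:
  plan:
    - [0, 0, -0.3, 0, 0, 0]
    - [0, 0, -0.8, 0, 0, 0]
    - [0, 0, -1, 0, 0, 0]
    - [0, 0, -1, 0, 0, 0]
    - [0, 0, -1, 0, 0, 0]

```text
clock: 32.35
position: [0.5337, 0.053, 0.23]
tool_rot: [-3.142, -0.0, 3.142]
force: [-0.2, 0.3, -2.1]
grip_width: 0.0543
```

Request:
move_arm:
  plan:
    - [0, 0, -0.7, 0, 0, 0]
    - [0, 0, -0.4, 0, 0, 0]
    - [0, 0, 0, 0, 0, 0]

```text
clock: 32.65
position: [0.5342, 0.0532, 0.2571]
tool_rot: [3.141, 0.002, -3.142]
force: [-0.0, -0.0, -3.3]
grip_width: 0.0548
```

Request:
move_arm:
  plan:
    - [0.135, -0.8, 0, 0, 0, 0]
    - [0.135, -0.8, 0, 0, 0, 0]
    - [0.135, -0.8, 0, 0, 0, 0]
    - [0.135, -0.8, 0, 0, 0, 0]
    - [0.135, -0.8, 0, 0, 0, 0]

```text
clock: 33.15
position: [0.5163, -0.0476, 0.255]
tool_rot: [-3.141, -0.002, -3.141]
force: [0.5, -0.4, -2.7]
grip_width: 0.0544
```

Request:
move_arm:
  plan:
    - [0.135, -0.8, 0, 0, 0, 0]
    - [0.135, -0.8, 0, 0, 0, 0]
    - [0.135, -0.8, 0, 0, 0, 0]
    - [0.135, -0.8, 0, 0, 0, 0]
    - [0.135, -0.8, 0, 0, 0, 0]

```text
clock: 33.65
position: [0.4995, -0.1476, 0.255]
tool_rot: [3.141, -0.002, -3.142]
force: [0.5, -0.4, -2.0]
grip_width: 0.0549
```

Request:
move_arm:
  plan:
    - [0.135, -0.8, 0, 0, 0, 0]
    - [0.135, -0.8, 0, 0, 0, 0]
    - [0.135, -0.8, 0, 0, 0, 0]
    - [0.135, -0.8, 0, 0, 0, 0]
    - [0.135, -0.8, 0, 0, 0, 0]

```text
clock: 34.15
position: [0.4826, -0.2475, 0.2549]
tool_rot: [3.141, -0.002, -3.142]
force: [-0.9, 0.3, -1.9]
grip_width: 0.0549
```

Request:
move_arm:
  plan:
    - [0.135, -0.8, 0, 0, 0, 0]
    - [0, 0, 0, 0, 0, 0]
    - [0, 0, 0, 0, 0, 0]

```text
clock: 34.45
position: [0.4795, -0.2668, 0.2551]
tool_rot: [3.141, -0.001, 3.141]
force: [0.9, 0.1, -2.6]
grip_width: 0.0547
```

Request:
move_arm:
  plan:
    - [0, 0, 0.7, 0, 0, 0]
    - [0, 0, 1, 0, 0, 0]
    - [0, 0, 1, 0, 0, 0]
    - [0, 0, 1, 0, 0, 0]
    - [0, 0, 1, 0, 0, 0]

```text
clock: 34.95
position: [0.48, -0.2656, 0.1372]
tool_rot: [3.141, -0.0, -3.14]
force: [0.8, -0.1, -2.2]
grip_width: 0.0549
```

Request:
move_arm:
  plan:
    - [0, 0, 0.8, 0, 0, 0]
    - [0, 0, 0.6, 0, 0, 0]
    - [0, 0, 0.4, 0, 0, 0]
    - [0, 0, 0.2, 0, 0, 0]
    - [0, 0, 0, 0, 0, 0]

```text
clock: 35.45
position: [0.4798, -0.2665, 0.0882]
tool_rot: [3.141, -0.001, -3.141]
force: [-0.2, 0.3, -2.0]
grip_width: 0.0547
```

Need 15 mm more.

Request:
move_arm:
  plan:
    - [0, 0, 0.25, 0, 0, 0]
    - [0, 0, 0.2, 0, 0, 0]
    - [0, 0, 0.08, 0, 0, 0]
    - [0, 0, 0, 0, 0, 0]

```text
clock: 35.85
position: [0.4798, -0.2668, 0.0751]
tool_rot: [3.141, -0.0, 3.142]
force: [0.6, 0.4, -2.8]
grip_width: 0.0548
```

Request:
move_arm:
  plan:
    - [0, 0, 0.06, 0, 0, 0]
    - [0, 0, 0, 0, 0, 0]

```text
clock: 36.05
position: [0.4799, -0.2669, 0.0738]
tool_rot: [-3.142, 0.0, -3.142]
force: [0.4, 0.8, -2.3]
grip_width: 0.055
```

Request:
move_arm:
  plan:
    - [0, 0, 0.05, 0, 0, 0]
    - [0, 0, 0, 0, 0, 0]

```text
clock: 36.25
position: [0.4803, -0.267, 0.0733]
tool_rot: [-3.141, 0.001, 3.142]
force: [-3.2, 2.1, 13.0]
grip_width: 0.0553
```

Request:
move_arm:
  plan:
    - [0, 0, 0, 0, 0, 0]
    - [0, 0, 0, 0, 0, 0]
    - [0, 0, 0, 0, 0, 0]
    - [0, 0, 0, 0, 0, 0]
  claw: -1

```text
clock: 36.65
position: [0.4799, -0.2669, 0.0725]
tool_rot: [-3.142, 0.0, -3.142]
force: [0.4, 0.2, -0.5]
grip_width: 0.0859
```

Request:
move_arm:
  plan:
    - [0, 0, -0.5, 0, 0, 0]
    - [0, 0, -0.9, 0, 0, 0]
    - [0, 0, -1, 0, 0, 0]
    - [0, 0, -1, 0, 0, 0]
    - [0, 0, -1, 0, 0, 0]

```text
clock: 37.15
position: [0.4798, -0.2669, 0.1845]
tool_rot: [-3.141, 0.0, 3.141]
force: [-1.1, -0.4, 0.5]
grip_width: 0.0852
```

Request:
move_arm:
  plan:
    - [0, 0, -0.9, 0, 0, 0]
    - [0, 0, -0.6, 0, 0, 0]
    - [-0.28, 0.808, 0, 0, 0, 0]
    - [-0.28, 0.808, 0, 0, 0, 0]
    - [-0.28, 0.808, 0, 0, 0, 0]

```text
clock: 37.65
position: [0.501, -0.2057, 0.2211]
tool_rot: [-3.141, 0.001, 3.141]
force: [0.4, -0.3, -0.5]
grip_width: 0.0853
```

Request:
move_arm:
  plan:
    - [-0.28, 0.808, 0, 0, 0, 0]
    - [-0.28, 0.808, 0, 0, 0, 0]
    - [-0.28, 0.808, 0, 0, 0, 0]
    - [-0.28, 0.808, 0, 0, 0, 0]
    - [-0.28, 0.808, 0, 0, 0, 0]

```text
clock: 38.15
position: [0.536, -0.1045, 0.221]
tool_rot: [-3.142, 0.001, 3.141]
force: [-0.3, 0.0, 0.1]
grip_width: 0.0856
```

Request:
move_arm:
  plan:
    - [-0.28, 0.808, 0, 0, 0, 0]
    - [-0.28, 0.808, 0, 0, 0, 0]
    - [-0.28, 0.808, 0, 0, 0, 0]
    - [-0.28, 0.808, 0, 0, 0, 0]
    - [-0.28, 0.808, 0, 0, 0, 0]

```text
clock: 38.65
position: [0.571, -0.0035, 0.221]
tool_rot: [-3.142, 0.001, 3.141]
force: [-0.0, -0.8, 0.4]
grip_width: 0.0855
```

Request:
move_arm:
  plan:
    - [-0.28, 0.808, 0, 0, 0, 0]
    - [-0.28, 0.808, 0, 0, 0, 0]
    - [-0.28, 0.808, 0, 0, 0, 0]
    - [-0.28, 0.808, 0, 0, 0, 0]
    - [-0.28, 0.808, 0, 0, 0, 0]

```text
clock: 39.15
position: [0.6061, 0.0974, 0.221]
tool_rot: [-3.142, 0.001, 3.141]
force: [1.2, -0.6, 0.5]
grip_width: 0.085
```

```bash
python3 look.py z14 scene 90 50 260 200 3
```

```text
39.2 [0.6067 0.1015 0.2208] [ 3.1399  0.0007 -3.1382] [-1.0204  5.0007 -1.1162] 0.08533717704488282
```

View pics/z14.png

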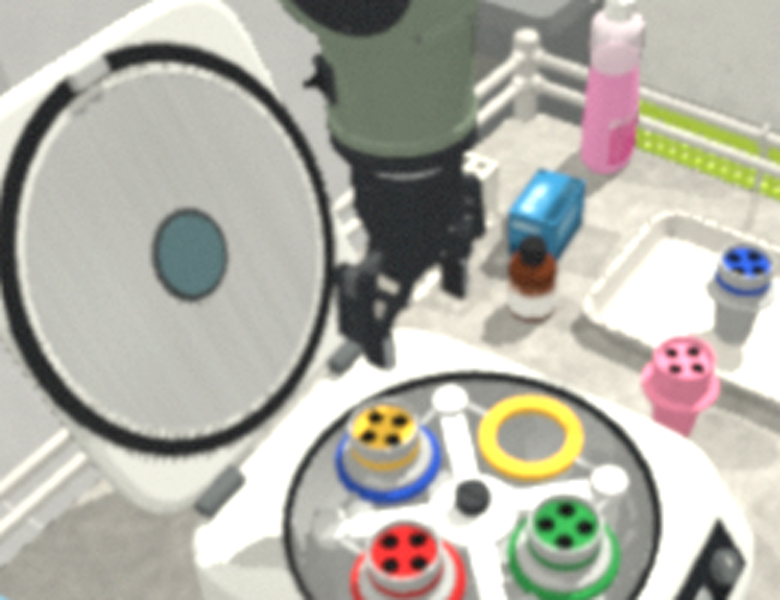

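```bash
python3 - <<'E'
from h import *
print(cast("top",[(233,134),(172,138)],.12))
for z in(.2,.3,.4): print(z,cast("top",[(200,32),(205,130)],z)[:,0], cast("scene",[(155,52)],z))
o=bot.observe();print(o["position"],o["qpos"],o["force"])
E
```

```text
[[0.7157 0.0837 0.12  ]
 [0.7058 0.2656 0.12  ]]
0.2 [0.9991 0.6995] [[ 1.146  -0.2107  0.2   ]]
0.3 [0.9301 0.662 ] [[ 0.9952 -0.0844  0.3   ]]
0.4 [0.8611 0.6245] [[0.8445 0.0419 0.4   ]]
[0.6067 0.1015 0.2208] [-0.4223  0.5275  0.2368  1.6496 -0.1444  0.9806  1.438 ] [-1.0204  5.0007 -1.1162]
```

The lid leans back (x ≈ 0.72 at the hinge, 0.86 at the top), so there is clearance.

Request:
move_arm:
  plan:
    - [0, 0, 0, 0, 0, 0]
    - [0, 0, 0, 0, 0, 0]

```text
clock: 39.4
position: [0.6057, 0.096, 0.2206]
tool_rot: [-3.141, 0.0, 3.141]
force: [0.5, 0.3, 0.3]
grip_width: 0.0854
```

Request:
move_arm:
  plan:
    - [-0.18, 0.5, 0, 0, 0, 0]
    - [-0.18, 0.5, 0, 0, 0, 0]
    - [-0.12, 0.4, 0, 0, 0, 0]
    - [-0.08, 0.24, 0, 0, 0, 0]
    - [0, 0, 0, 0, 0, 0]

```text
clock: 39.9
position: [0.6199, 0.1389, 0.2198]
tool_rot: [3.141, -0.0, -3.14]
force: [0.2, -0.2, 0.0]
grip_width: 0.0853
```

Request:
move_arm:
  plan:
    - [0, 0, 0.6, 0, 0, 0]
    - [0, 0, 0.9, 0, 0, 0]
    - [0, 0, 0.9, 0, 0, 0]
    - [0, 0, 0.6, 0, 0, 0]
    - [0, 0, 0, 0, 0, 0]

```text
clock: 40.4
position: [0.619, 0.1372, 0.1433]
tool_rot: [-3.141, -0.003, 3.141]
force: [-0.5, 0.2, 0.3]
grip_width: 0.0855
```

```bash
python3 look.py z15 scene 160 130 120 100 6
```

```text
40.45 [0.6197 0.1374 0.1447] [-3.141  -0.0011  3.1414] [ 0.3763  0.0828 -0.0336] 0.08538433152717964
```

View pics/z15.png

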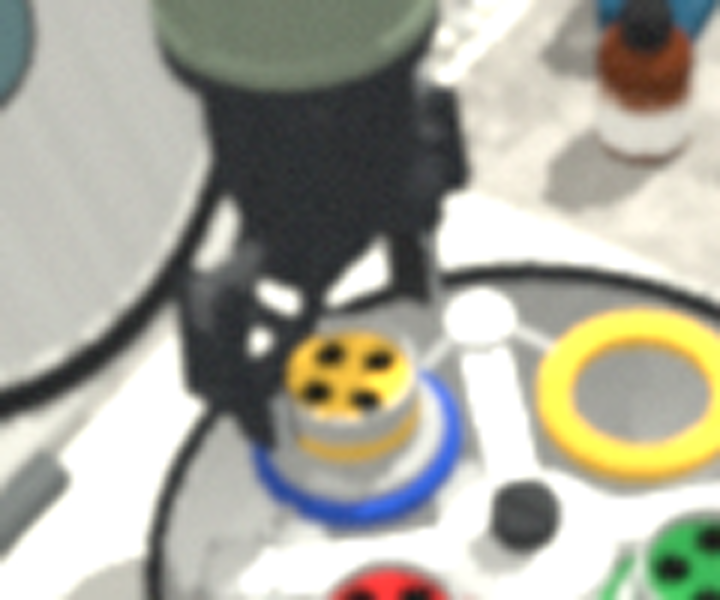

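Request:
move_arm:
  plan:
    - [0, 0, 0.4, 0, 0, 0]
    - [0, 0, 0.33, 0, 0, 0]
    - [0, 0, 0, 0, 0, 0]

```text
clock: 40.75
position: [0.6194, 0.1377, 0.1259]
tool_rot: [-3.141, -0.001, -3.141]
force: [-1.0, -0.1, -0.2]
grip_width: 0.086
```

Request:
move_arm:
  plan:
    - [0, 0, 0, 0, 0, 0]
    - [0, 0, 0, 0, 0, 0]
    - [0, 0, 0, 0, 0, 0]
    - [0, 0, 0, 0, 0, 0]
    - [0, 0, 0, 0, 0, 0]
  claw: 1

```text
clock: 41.25
position: [0.6201, 0.1377, 0.1274]
tool_rot: [3.141, 0.001, -3.142]
force: [-1.1, -0.4, 5.5]
grip_width: 0.055
```

Request:
move_arm:
  plan:
    - [0, 0, -0.3, 0, 0, 0]
    - [0, 0, -0.8, 0, 0, 0]
    - [0, 0, -1, 0, 0, 0]
    - [0, 0, -1, 0, 0, 0]
    - [0, 0, -1, 0, 0, 0]

```text
clock: 41.75
position: [0.6198, 0.1376, 0.2308]
tool_rot: [-3.142, 0.0, 3.142]
force: [0.2, 0.4, -1.6]
grip_width: 0.0549
```

Request:
move_arm:
  plan:
    - [0, 0, -0.7, 0, 0, 0]
    - [0, 0, -0.4, 0, 0, 0]
    - [0, 0, 0, 0, 0, 0]

```text
clock: 42.05
position: [0.6203, 0.1378, 0.2581]
tool_rot: [3.141, 0.002, -3.142]
force: [0.1, 0.0, -2.3]
grip_width: 0.055
```

Request:
move_arm:
  plan:
    - [0.573, -0.56, 0, 0, 0, 0]
    - [0.573, -0.56, 0, 0, 0, 0]
    - [0.573, -0.56, 0, 0, 0, 0]
    - [0.573, -0.56, 0, 0, 0, 0]
    - [0.573, -0.56, 0, 0, 0, 0]

```text
clock: 42.55
position: [0.5471, 0.0671, 0.2557]
tool_rot: [-3.141, -0.002, -3.141]
force: [-0.1, -0.1, -2.1]
grip_width: 0.0545
```

Request:
move_arm:
  plan:
    - [0.573, -0.56, 0, 0, 0, 0]
    - [0, 0, 0, 0, 0, 0]
    - [0, 0, 0, 0, 0, 0]

```text
clock: 42.85
position: [0.5338, 0.0538, 0.2563]
tool_rot: [-3.142, -0.001, 3.141]
force: [0.2, 1.2, -2.6]
grip_width: 0.0553
```

Request:
move_arm:
  plan:
    - [0, 0, 0.6, 0, 0, 0]
    - [0, 0, 0.9, 0, 0, 0]
    - [0, 0, 0.9, 0, 0, 0]
    - [0, 0, 0.5, 0, 0, 0]
    - [0, 0, 0, 0, 0, 0]

```text
clock: 43.35
position: [0.5334, 0.054, 0.1827]
tool_rot: [-3.141, -0.003, -3.141]
force: [0.6, -0.6, -1.3]
grip_width: 0.0547
```

```bash
python3 look.py z16 scene 210 120 110 110 6
```

```text
43.4 [0.5339 0.0539 0.1839] [-3.1412 -0.0012 -3.1413] [ 1.5093  0.2317 -1.4384] 0.054548934198876936
```

View pics/z16.png

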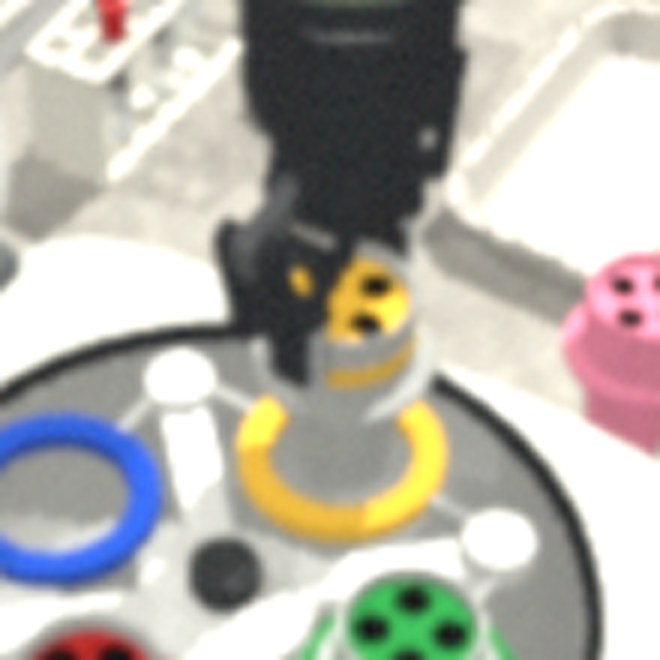

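Request:
move_arm:
  plan:
    - [0, 0, 0.5, 0, 0, 0]
    - [0, 0, 0.6, 0, 0, 0]
    - [0, 0, 0.5, 0, 0, 0]
    - [0, 0, 0.3, 0, 0, 0]
    - [0, 0, 0.1, 0, 0, 0]

```text
clock: 43.9
position: [0.5338, 0.0537, 0.1336]
tool_rot: [-3.141, -0.001, -3.142]
force: [0.8, 0.6, -1.4]
grip_width: 0.0546
```

Request:
move_arm:
  plan:
    - [0, 0, 0.1, 0, 0, 0]
    - [0, 0, 0.05, 0, 0, 0]
    - [0, 0, 0, 0, 0, 0]

```text
clock: 44.2
position: [0.5341, 0.0538, 0.1307]
tool_rot: [3.142, 0.0, -3.142]
force: [-0.2, 0.1, -1.7]
grip_width: 0.0548
```

Request:
move_arm:
  plan:
    - [0, 0, 0.05, 0, 0, 0]
    - [0, 0, 0, 0, 0, 0]

```text
clock: 44.4
position: [0.534, 0.0537, 0.1294]
tool_rot: [3.142, 0.0, -3.142]
force: [-0.5, -0.5, -2.1]
grip_width: 0.0547
```

Request:
move_arm:
  plan:
    - [0, 0, 0.07, 0, 0, 0]
    - [0, 0, 0, 0, 0, 0]

```text
clock: 44.6
position: [0.534, 0.0537, 0.1275]
tool_rot: [-3.142, 0.0, -3.142]
force: [0.6, -0.7, -0.6]
grip_width: 0.0548
```

Request:
move_arm:
  plan:
    - [0, 0, 0.05, 0, 0, 0]
    - [0, 0, 0, 0, 0, 0]

```text
clock: 44.8
position: [0.534, 0.0537, 0.1274]
tool_rot: [3.141, 0.0, 3.141]
force: [-8.3, 0.0, 23.1]
grip_width: 0.0546
```

Request:
move_arm:
  plan:
    - [0, 0, 0, 0, 0, 0]
    - [0, 0, 0, 0, 0, 0]
    - [0, 0, 0, 0, 0, 0]
    - [0, 0, 0, 0, 0, 0]
  claw: -1

```text
clock: 45.2
position: [0.5339, 0.0537, 0.1262]
tool_rot: [-3.142, -0.0, -3.142]
force: [0.0, 0.4, 0.3]
grip_width: 0.0854
```

Request:
move_arm:
  plan:
    - [0, 0, -0.5, 0, 0, 0]
    - [0, 0, -0.8, 0, 0, 0]
    - [0, 0, -0.8, 0, 0, 0]
    - [0, 0, -0.8, 0, 0, 0]
    - [0, 0, -0.4, 0, 0, 0]

```text
clock: 45.7
position: [0.5346, 0.0537, 0.2111]
tool_rot: [3.141, 0.002, 3.141]
force: [0.2, 0.4, -0.7]
grip_width: 0.0856
```

Request:
move_arm:
  plan:
    - [0.135, -0.8, 0, 0, 0, 0]
    - [0.135, -0.8, 0, 0, 0, 0]
    - [0.135, -0.8, 0, 0, 0, 0]
    - [0.135, -0.8, 0, 0, 0, 0]
    - [0.135, -0.8, 0, 0, 0, 0]

```text
clock: 46.2
position: [0.5168, -0.0471, 0.209]
tool_rot: [-3.142, -0.0, -3.142]
force: [-0.2, -0.0, 0.6]
grip_width: 0.0853
```

Request:
move_arm:
  plan:
    - [0.135, -0.8, 0, 0, 0, 0]
    - [0.135, -0.8, 0, 0, 0, 0]
    - [0.135, -0.8, 0, 0, 0, 0]
    - [0.135, -0.8, 0, 0, 0, 0]
    - [0.135, -0.8, 0, 0, 0, 0]

```text
clock: 46.7
position: [0.4999, -0.1471, 0.209]
tool_rot: [3.142, -0.0, 3.142]
force: [-0.1, -0.2, -0.8]
grip_width: 0.0856
```

Request:
move_arm:
  plan:
    - [0.135, -0.8, 0, 0, 0, 0]
    - [0.135, -0.8, 0, 0, 0, 0]
    - [0.135, -0.8, 0, 0, 0, 0]
    - [0.135, -0.8, 0, 0, 0, 0]
    - [0.135, -0.8, 0, 0, 0, 0]

```text
clock: 47.2
position: [0.483, -0.247, 0.209]
tool_rot: [3.142, -0.0, -3.142]
force: [0.3, -0.9, 0.3]
grip_width: 0.0848
```

Request:
move_arm:
  plan:
    - [0.135, -0.8, 0, 0, 0, 0]
    - [0, 0, 0, 0, 0, 0]
    - [0, 0, 0, 0, 0, 0]

```text
clock: 47.5
position: [0.4798, -0.2662, 0.2088]
tool_rot: [3.141, -0.0, 3.141]
force: [0.3, -0.2, 0.3]
grip_width: 0.0852
```

```bash
python3 look.py z17 scene 180 90 220 180 3
```

```text
47.55 [ 0.48   -0.2656  0.2088] [ 3.1412 -0.0002 -3.1412] [0.5685 0.4526 0.326 ] 0.08513019390024999
```

View pics/z17.png

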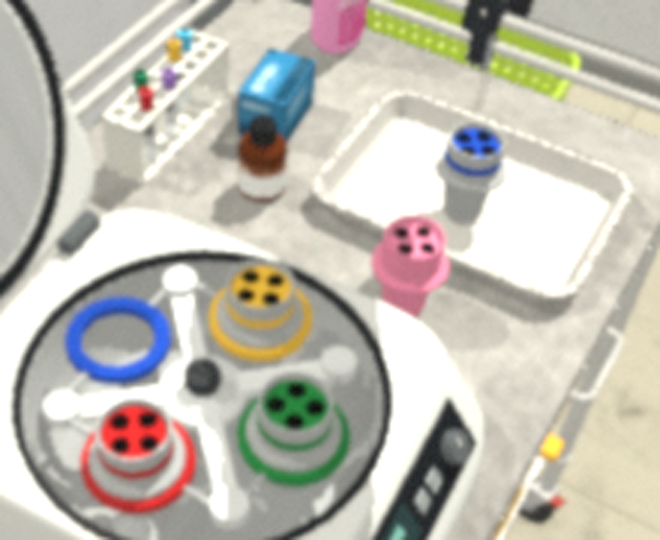

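Yellow, red and green are in their own rings. Blue is in the tray at crop (475,142) and the blue ring is empty. Grasping blue.

Request:
move_arm:
  plan:
    - [0, 0, 0.7, 0, 0, 0]
    - [0, 0, 1, 0, 0, 0]
    - [0, 0, 1, 0, 0, 0]
    - [0, 0, 1, 0, 0, 0]
    - [0, 0, 0.8, 0, 0, 0]

```text
clock: 48.05
position: [0.4801, -0.265, 0.0951]
tool_rot: [3.141, -0.001, -3.14]
force: [0.6, 0.0, -1.0]
grip_width: 0.0852
```

Request:
move_arm:
  plan:
    - [0, -0.02, 0.5, 0, 0, 0]
    - [0, 0, 0.3, 0, 0, 0]
    - [0, 0, 0, 0, 0, 0]

```text
clock: 48.35
position: [0.4799, -0.2664, 0.0759]
tool_rot: [3.141, -0.001, -3.141]
force: [0.1, -0.4, -0.6]
grip_width: 0.0855
```

Request:
move_arm:
  plan:
    - [0, 0, 0.08, 0, 0, 0]
    - [0, 0, 0, 0, 0, 0]

```text
clock: 48.55
position: [0.4803, -0.2669, 0.0749]
tool_rot: [-3.141, 0.001, -3.141]
force: [-0.2, 0.2, 0.7]
grip_width: 0.0855
```

Request:
move_arm:
  plan:
    - [0, 0, 0, 0, 0, 0]
    - [0, 0, 0, 0, 0, 0]
    - [0, 0, 0, 0, 0, 0]
    - [0, 0, 0, 0, 0, 0]
    - [0, 0, 0, 0, 0, 0]
  claw: 1

```text
clock: 49.05
position: [0.4802, -0.267, 0.0748]
tool_rot: [-3.141, 0.001, 3.142]
force: [-0.9, 0.1, 7.0]
grip_width: 0.0551
```

Request:
move_arm:
  plan:
    - [0, 0, -0.3, 0, 0, 0]
    - [0, 0, -0.8, 0, 0, 0]
    - [0, 0, -1, 0, 0, 0]
    - [0, 0, -1, 0, 0, 0]
    - [0, 0, -1, 0, 0, 0]

```text
clock: 49.55
position: [0.4797, -0.2667, 0.1782]
tool_rot: [3.142, -0.0, 3.142]
force: [0.2, 0.0, -2.0]
grip_width: 0.055
```

Request:
move_arm:
  plan:
    - [0, 0, -1, 0, 0, 0]
    - [0, 0, -1, 0, 0, 0]
    - [0, 0, -1, 0, 0, 0]
    - [0, 0, -0.3, 0, 0, 0]
    - [0, 0, 0, 0, 0, 0]

```text
clock: 50.05
position: [0.4801, -0.2668, 0.2601]
tool_rot: [-3.141, 0.001, -3.142]
force: [0.2, -0.5, -3.7]
grip_width: 0.0549
```

Request:
move_arm:
  plan:
    - [-0.28, 0.808, 0, 0, 0, 0]
    - [-0.28, 0.808, 0, 0, 0, 0]
    - [-0.28, 0.808, 0, 0, 0, 0]
    - [-0.28, 0.808, 0, 0, 0, 0]
    - [-0.28, 0.808, 0, 0, 0, 0]

```text
clock: 50.55
position: [0.5145, -0.1647, 0.2579]
tool_rot: [3.141, -0.002, -3.142]
force: [-0.4, -0.5, -2.8]
grip_width: 0.0549
```

Request:
move_arm:
  plan:
    - [-0.28, 0.808, 0, 0, 0, 0]
    - [-0.28, 0.808, 0, 0, 0, 0]
    - [-0.28, 0.808, 0, 0, 0, 0]
    - [-0.28, 0.808, 0, 0, 0, 0]
    - [-0.28, 0.808, 0, 0, 0, 0]

```text
clock: 51.05
position: [0.5495, -0.0638, 0.2578]
tool_rot: [3.142, -0.002, -3.142]
force: [0.6, 0.3, -2.5]
grip_width: 0.0547
```

Request:
move_arm:
  plan:
    - [-0.28, 0.808, 0, 0, 0, 0]
    - [-0.28, 0.808, 0, 0, 0, 0]
    - [-0.28, 0.808, 0, 0, 0, 0]
    - [-0.28, 0.808, 0, 0, 0, 0]
    - [-0.28, 0.808, 0, 0, 0, 0]

```text
clock: 51.55
position: [0.5845, 0.0371, 0.2577]
tool_rot: [-3.141, -0.002, -3.142]
force: [0.7, 0.2, -2.2]
grip_width: 0.0547
```

Request:
move_arm:
  plan:
    - [-0.28, 0.808, 0, 0, 0, 0]
    - [-0.28, 0.808, 0, 0, 0, 0]
    - [-0.28, 0.808, 0, 0, 0, 0]
    - [-0.28, 0.808, 0, 0, 0, 0]
    - [-0.28, 0.808, 0, 0, 0, 0]

```text
clock: 52.05
position: [0.6199, 0.1382, 0.2581]
tool_rot: [-3.141, -0.002, 3.142]
force: [0.0, -0.8, -2.8]
grip_width: 0.0548
```

Request:
move_arm:
  plan:
    - [0, 0, 0, 0, 0, 0]
    - [0, 0, 0, 0, 0, 0]
    - [0, 0, 0, 0, 0, 0]

```text
clock: 52.35
position: [0.6197, 0.1365, 0.2588]
tool_rot: [-3.141, -0.001, 3.141]
force: [-0.4, 0.1, -2.6]
grip_width: 0.055
```

Request:
move_arm:
  plan:
    - [0, 0.04, 0.6, 0, 0, 0]
    - [0, 0, 0.9, 0, 0, 0]
    - [0, 0, 0.9, 0, 0, 0]
    - [0, 0, 0.6, 0, 0, 0]
    - [0, 0, 0, 0, 0, 0]

```text
clock: 52.85
position: [0.619, 0.1375, 0.1825]
tool_rot: [-3.141, -0.003, 3.141]
force: [-0.8, -0.3, -1.4]
grip_width: 0.0547
```

```bash
python3 look.py z18 scene 160 130 120 100 6
```

```text
52.9 [0.6197 0.1377 0.184 ] [-3.1411 -0.0011  3.141 ] [ 1.4177  0.4098 -1.0794] 0.05480627707926524
```

View pics/z18.png

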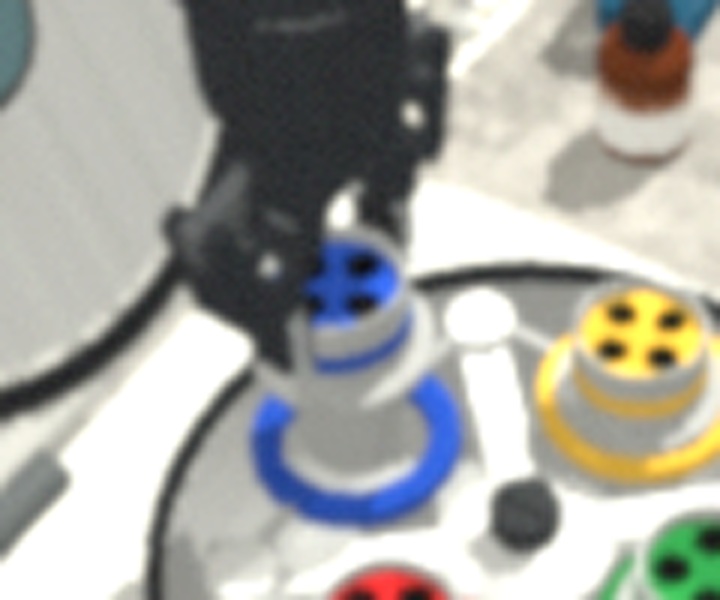

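Request:
move_arm:
  plan:
    - [0, 0, 0.5, 0, 0, 0]
    - [0, 0, 0.6, 0, 0, 0]
    - [0, 0, 0.5, 0, 0, 0]
    - [0, 0, 0.3, 0, 0, 0]
    - [0, 0, 0.15, 0, 0, 0]

```text
clock: 53.4
position: [0.6196, 0.1381, 0.1319]
tool_rot: [-3.141, -0.001, -3.142]
force: [0.9, 0.1, -2.4]
grip_width: 0.0549
```

Request:
move_arm:
  plan:
    - [0, 0, 0.1, 0, 0, 0]
    - [0, 0, 0.05, 0, 0, 0]
    - [0, 0, 0, 0, 0, 0]

```text
clock: 53.7
position: [0.6201, 0.1382, 0.1295]
tool_rot: [3.142, 0.0, -3.142]
force: [-0.2, 0.4, -3.1]
grip_width: 0.0548
```

Request:
move_arm:
  plan:
    - [0, 0, 0.05, 0, 0, 0]
    - [0, 0, 0, 0, 0, 0]

```text
clock: 53.9
position: [0.6201, 0.1383, 0.1282]
tool_rot: [3.141, 0.0, -3.141]
force: [0.3, -0.1, -3.3]
grip_width: 0.0549
```

Request:
move_arm:
  plan:
    - [0, 0, 0.05, 0, 0, 0]
    - [0, 0, 0, 0, 0, 0]

```text
clock: 54.1
position: [0.6201, 0.1383, 0.1281]
tool_rot: [3.141, 0.001, 3.142]
force: [-7.9, -1.3, 15.6]
grip_width: 0.0546
```

Request:
move_arm:
  plan:
    - [0, 0, 0.04, 0, 0, 0]
    - [0, 0, 0, 0, 0, 0]

```text
clock: 54.3
position: [0.6201, 0.1382, 0.128]
tool_rot: [3.141, 0.001, 3.141]
force: [-12.4, -1.2, 31.1]
grip_width: 0.0547
```

Seated. Releasing, rising, and moving off towards the tray for a final look with both cameras.

Request:
move_arm:
  plan:
    - [0, 0, 0, 0, 0, 0]
    - [0, 0, 0, 0, 0, 0]
    - [0, 0, 0, 0, 0, 0]
    - [0, 0, 0, 0, 0, 0]
  claw: -1

```text
clock: 54.7
position: [0.6199, 0.1382, 0.1257]
tool_rot: [-3.142, -0.0, -3.142]
force: [-0.3, -0.0, -0.0]
grip_width: 0.0856
```

Request:
move_arm:
  plan:
    - [0, 0, -0.5, 0, 0, 0]
    - [0, 0, -0.8, 0, 0, 0]
    - [0, 0, -1, 0, 0, 0]
    - [0, 0, -1, 0, 0, 0]
    - [0, 0, -1, 0, 0, 0]

```text
clock: 55.2
position: [0.6199, 0.1382, 0.2353]
tool_rot: [3.141, 0.001, 3.142]
force: [0.6, -0.8, -0.3]
grip_width: 0.0855
```

Request:
move_arm:
  plan:
    - [0.28, -0.8, 0, 0, 0, 0]
    - [0.28, -0.8, 0, 0, 0, 0]
    - [0.28, -0.8, 0, 0, 0, 0]
    - [0.28, -0.8, 0, 0, 0, 0]
    - [0.28, -0.8, 0, 0, 0, 0]

```text
clock: 55.7
position: [0.584, 0.0362, 0.2331]
tool_rot: [-3.141, -0.001, 3.141]
force: [0.3, -0.5, 0.1]
grip_width: 0.0853
```

Request:
move_arm:
  plan:
    - [0.28, -0.8, 0, 0, 0, 0]
    - [0.28, -0.8, 0, 0, 0, 0]
    - [0.28, -0.8, 0, 0, 0, 0]
    - [0.28, -0.8, 0, 0, 0, 0]
    - [0.28, -0.8, 0, 0, 0, 0]

```text
clock: 56.2
position: [0.5488, -0.0636, 0.2331]
tool_rot: [-3.141, -0.001, 3.141]
force: [-0.0, -0.3, -0.2]
grip_width: 0.0855
```

Request:
move_arm:
  plan:
    - [0.28, -0.8, 0, 0, 0, 0]
    - [0.28, -0.8, 0, 0, 0, 0]
    - [0.28, -0.8, 0, 0, 0, 0]
    - [0.28, -0.8, 0, 0, 0, 0]
    - [0, 0, 0, 0, 0, 0]

```text
clock: 56.7
position: [0.52, -0.1454, 0.2333]
tool_rot: [-3.141, -0.001, 3.137]
force: [0.1, 0.5, 0.6]
grip_width: 0.0855
```

```bash
python3 look.py z19 scene 170 90 220 180 3; python3 look.py z19t top 130 110 270 150 3
for p in scene top; do :; done
cp pics/scene0.png pics/scene0_bak.png; cp pics/top0.png pics/top0_bak.png
sed 's#pics/{n}0.png#pics/{"z19" if n=="scene" else "z19t"}_full.png#' meas.py > meas2.py; python3 meas2.py
python3 - <<'E'
from h import *
f=cv2.imread("pics/z19_full.png").astype(int);g=cv2.imread("pics/scene0.png").astype(int)
print("bottle region diff",np.abs(f-g)[125:160,255:280].mean())
E
```

```text
56.75 [ 0.5207 -0.1437  0.2332] [-3.1414 -0.0007  3.1385] [-0.0872  1.0487  0.8198] 0.08569600420663627
56.8 [ 0.5213 -0.1425  0.2332] [ 3.1414 -0.0005  3.1401] [ 1.1501 -0.1787  0.0728] 0.0853474124357276
scene red insert [0.534  0.2255 0.0232] 0.0006
scene yellow insert [0.5315 0.057  0.0232] 0.0005
scene blue insert [0.6186 0.1408 0.0222] 0.001
scene green insert [0.4483 0.1415 0.0222] 0.0005
top red insert [0.537  0.2208 0.023 ] 0.0002
top yellow insert [0.5345 0.0522 0.024 ] 0.0003
top blue insert [0.6216 0.1364 0.0229] 0.0004
top green insert [0.4515 0.1371 0.0217] 0.0006
bottle region diff 2.8217142857142856
```

View pics/z19.png

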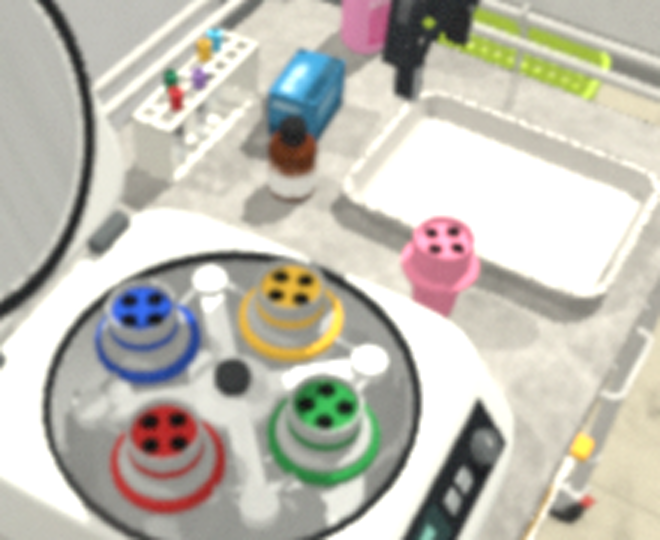

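View pics/z19t.png

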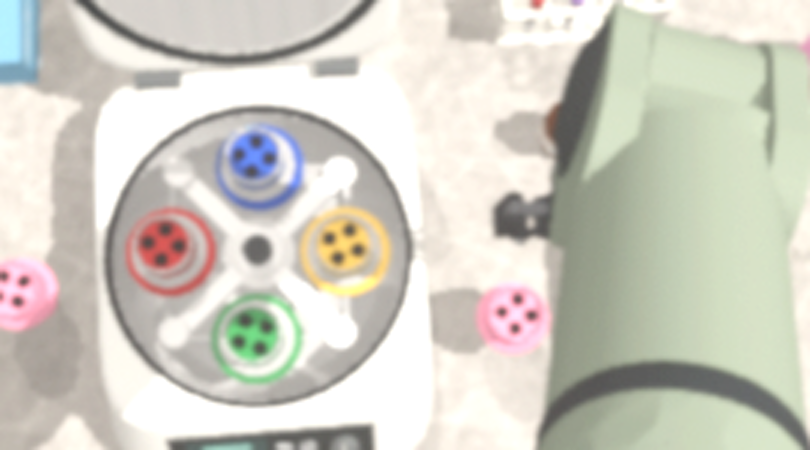

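All four cups sit in their own rings, each within about 2 mm of its ring centre in both cameras. The bottle has not moved and the gripper is clear.

Request:
move_arm:
  plan:
    - [0, 0, 0, 0, 0, 0]
    - [0, 0, 0, 0, 0, 0]
    - [0, 0, 0, 0, 0, 0]

```text
clock: 57.1
position: [0.522, -0.1413, 0.2332]
tool_rot: [3.142, -0.0, -3.141]
force: [-0.1, -0.1, -0.2]
grip_width: 0.0852
```

```bash
python3 -c "
from workcell import workorder
print(workorder.job_done())"
```

```text
the job is handed in; nothing more can be done
None
```

All four cups now hang in the rings of their own colour, and I handed the job in at about 57 s of the 152 s allowed. The hand-in reports no verdict. I did it as two swaps through the tray: red with green, then blue with yellow.

**Last checks:**
- **Position:** each cup's insert is within about 2 mm of its ring's centre, compared within each camera.
- **Seating:** each cup met its ring at the height expected for fully down, with a contact force of 17–31 N, and all look upright.
- **Surroundings:** the brown bottle's image in the scene view is unchanged. The gripper was open, clear of everything and reading about zero force.

**Disagreement:** the two cameras differ by about 4 mm in absolute position, more than the stated 2 mm. I used their average and moved between rings by relative distances. No check failed.

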